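Refill the biscotti jar through its narrow neck

ROBOT

A 7-joint arm with a two-finger parallel gripper is mounted at the origin on a cart in front of the work surface, level with it; the furniture and walls round the work are solid. World frame = base frame: x ahead of the robot, y to its left, z up, the work surface at z = 0. Lengths are in m, angles in degrees, forces in N, time in s.
With the tool pointing down it reaches from about 0.425 to 0.875 m from the base axis. Payload 4.7 kg.
Tool frame: the origin (TCP) lies on the centre line of the jaws, within the pads' length; the fingertips stand ahead of it and the grasp point (between the pads) lies 2 mm behind it (env.tip_reach is the x of the fingertips in the tool frame, in m); x points along the fingers, z is the direction in which the jaws open and shut, and the axes are right-handed (so a half turn about x gives the same grasp; the last joint's range is limited). The gripper opens to 87 mm and grips with 3 to 60 N. Pads are 19 mm wide; open, the fingers measure 117 mm over their backs; the gripper's body (75 mm by 190 mm) begins 51 mm behind the grasp point.
Start: joints at [-74.02, 18.392, -4.016, 83.108, 1.295, 78.541, -3.26], TCP at [0.17, 0.627, 0.212] pointing down, gripper open.
Joint ranges: [-163.93, 163.93], [-17.29, 119.83], [-79.2, 71.16], [3.27, 140.29], [-89.18, 269.18], [5.43, 117.66], [-154.24, 154.24]. Speed limits (degrees/s): [147.25, 147.25, 180, 180, 180, 180, 180].

INTERFACE

Orientations are given as [roll, pitch, yaw] about the fixed x, y, z axes, in that order (R = Rz(yaw) Ry(pitch) Rx(roll)).
In Python, from cell import telemetry, optics, env, models gives the robot as it stands.
- The arm moves only by the shell command python3 -m pendant 'ROWS' [FORCE]. ROWS is JSON, a list of rows, each a list of 3 entries, a list of its own where there are three numbers: the finger opening in mm, from 0 to 87, then the shift along the tool's x, y, z in mm, then the turn, a rotation vector about the tool's x, y, z in rad. A call has 1 to 10 rows; each row is the pose to reach, as a shift and turn from the pose commanded when the call began, along the tool's axes at that moment; what a row does not reach only later rows make up. A row lasts 1/12 s, in which the tool goes at most 41.7 mm and 7.16 degrees, less where a joint would pass 70% of its speed; a pose out of reach is approached as far as the arm can. A call with a gripper value outside its range is refused whole. The fingers move at their own pace and stop on an object; FORCE is the grip in N (left out, the last holds). Time passes only in rows, so rows that repeat a pose let the fingers close. It gives the time, the measured TCP pose, the force and the opening at its end, in the units of the state.
- telemetry.get_obs(): the state, without advancing time (a new reading comes with each control period).
- optics.read_camera(name): name is "scene" or "top" or "wrist"; returns a dict with "image" (384x512x3 uint8, blue, green, red), "range_z" (384x512 float32, m along the optical axis (not along the pixel's ray), 0 where there is no reading), "fx", "fy", "cx", "cy" (pixels), "k1" (the pictures are not rectified: a ray, as slopes to the right and down, at radius r is drawn at 1 + k1 r^2 times it, then the intrinsics apply), "cam_to_world" (4x4, takes a point from camera to world coordinates). Camera axes: x right, y up, looking along -z (the intrinsics and any distortion apply to the point x, -y, -z); pixel columns grow to the right and rows downward; lengths in m; the calibration is good to about 2 mm. A picture is of the moment at which its call begins.
- env.sign_off(): hands the job in, once; it reports no verdict.
Trained networks look in the newest picture that a camera, given by its name, has taken for a name from the list of things; names that differ only in an ending like _2 or _b are one class to them, and where a whole thing is asked for, a point or a joint stands for the part that bears it (a point fixed in the world has none). Each returns a list of dicts, best first, with "confidence" (0 to 1); they miss things now and then, are a little off and sometimes report something else, mostly with a low value. They report only what shows in the picture. A call takes as long as a camera call. They do not tell look-alikes from the thing itself.
- models.masks_of(camera, label): "pixels" (384x512 bool, what is visible of it) and "extent" ([left, top, right, bottom] as shares, 0 to 1, of the picture: columns of its width, rows of its height, round what is visible of it).
- models.landmark_of(camera, label): "centre" ([row, column] as shares, 0 to 1, of the picture: columns of its width, rows of its height: a listed point, or the origin of a listed thing).
The state is a dict: "time_s": time; "qpos": joint angles; "joint_velocities": joint speeds; "effort": joint torques, N m; "tool_pos": TCP position; "tool_rot": TCP orientation; "force": force on the tool from outside, world axes, zero at the start; "wrist_torque": the same for the moment, N m; "grip_width": finger opening in m.
Only numpy, scipy, OpenCV 4.12 (cv2) and the standard library are available. Lean on these libraries where they do the work, as an engineer would, in place of code of your own. Each camera call takes 0.05 s, during which the arm holds its last target.

TASK

Refill the biscotti jar: swing its cover well aside, at least a right angle or so, then lift every biscotto out of the bin and drop it through the narrow neck so that all lie down in the jar. Only when all are in, swing the cover fully shut over the neck again. Leave the label roll, the tape roll and the ring cutter where they stand.

Things in the scene. Friction and masses are not known exactly. Their poses are not given: they have to be found in the camera images.
- jar: Biscuit jar, fixed to the table: clear box 200 mm long (its x) by 150 mm wide (its y) with steel base and steel top; inside it is about 192 x 142 mm and 167 mm deep. Origin at the centre of its underside, z up. A narrow oblong neck rises from the top: opening 108 mm along x by 52 mm along y, wall 4 mm, centred on the origin; the flat top of the jar is at 185 mm, the neck's rim at 208 mm. The jar's yaw differs from start to start.
- jar_neck (a point): Centre of the neck's mouth, level with its rim (208 mm above the table); axes as the jar's.
- cover (a joint): Swivel angle of the jar's cover (rad): 0 = closed over the neck (a stop), 1.9 = fully swung aside (a stop). The cover is a flat steel plate 150 x 78 x 5 mm lying at 210 to 215 mm height; it turns level about an upright pin at the jar's +x end, and opening carries its knob to the jar's +y side (clockwise from above). It stays where it is left; about 1 N at the knob moves it.
- cover_knob (a point): On the axis of the cover's upright round knob (26 mm thick, 28 mm at its top and 30 mm at its foot; it stands from 215 to 249 mm above the table), at mid height (232 mm). 130 mm from the pin.
- cover_hinge (a point): On the axis of the cover's pin, at the height of cover_knob; 82 mm from the jar's centre toward its +x end.
- bin: Shallow white bin, fixed to the table, holding the biscotti. Origin at the centre of its underside. Floor 264 mm (x) by 254 mm (y), 5 mm thick; the sides slope outward at 35 degrees from vertical to a rim 42 mm high (about 320 by 310 mm).
- label_roll: Bystander: white label roll, 69 mm across, 40 mm high, standing on the table; origin at the centre of its underside.
- tape_roll: Bystander: brown roll of tape, 92 mm across, 48 mm high, on the table; origin at the centre of its underside.
- cutter_big: Bystander: steel ring cutter, 70 mm across, 34 mm high, on the table; origin at the centre of its underside.
- biscotto_0: Biscotto (hard biscuit), a bar 80 mm long (its x), 32 mm wide (its y), 26 mm thick (its z) with rounded edges, 50 g; origin at its centre. Starts lying flat on the bin's floor. May be absent.
- biscotto_1: Biscotto (hard biscuit), a bar 80 mm long (its x), 32 mm wide (its y), 26 mm thick (its z) with rounded edges, 50 g; origin at its centre. Starts lying flat on the bin's floor. May be absent.
- biscotto_2: Biscotto (hard biscuit), a bar 80 mm long (its x), 32 mm wide (its y), 26 mm thick (its z) with rounded edges, 50 g; origin at its centre. Starts lying flat on the bin's floor. May be absent.
- biscotto_3: Biscotto (hard biscuit), a bar 80 mm long (its x), 32 mm wide (its y), 26 mm thick (its z) with rounded edges, 50 g; origin at its centre. Starts lying flat on the bin's floor. May be absent.
- biscotto_4: Biscotto (hard biscuit), a bar 80 mm long (its x), 32 mm wide (its y), 26 mm thick (its z) with rounded edges, 50 g; origin at its centre. Starts lying flat on the bin's floor. May be absent.
- biscotto_5: Biscotto (hard biscuit), a bar 80 mm long (its x), 32 mm wide (its y), 26 mm thick (its z) with rounded edges, 50 g; origin at its centre. Starts lying flat on the bin's floor. May be absent.
Mind the look-alikes: they are no part of the job. What is shaped like the biscotto_2 but purple is not meant.

How it is judged (in metres and radians):
On the way, in this order (a step that is already met when the one before it is completed fails the run):
1. the cover is swung well aside (more than 1.3 rad) (value of joint cover above 1.3 rad), for 0.2 s.
2. with the cover still aside (more than 0.9 rad), every biscotto present is down inside the jar (x of biscotto_0 in the frame of jar between -0.096 and 0.096 m and y of biscotto_0 in the frame of jar between -0.071 and 0.071 m and z of biscotto_0 in the frame of jar between 0.012 and 0.165 m and x of biscotto_1 in the frame of jar between -0.096 and 0.096 m and y of biscotto_1 in the frame of jar between -0.071 and 0.071 m and z of biscotto_1 in the frame of jar between 0.012 and 0.165 m and x of biscotto_2 in the frame of jar between -0.096 and 0.096 m and y of biscotto_2 in the frame of jar between -0.071 and 0.071 m and z of biscotto_2 in the frame of jar between 0.012 and 0.165 m and x of biscotto_3 in the frame of jar between -0.096 and 0.096 m and y of biscotto_3 in the frame of jar between -0.071 and 0.071 m and z of biscotto_3 in the frame of jar between 0.012 and 0.165 m and x of biscotto_4 in the frame of jar between -0.096 and 0.096 m and y of biscotto_4 in the frame of jar between -0.071 and 0.071 m and z of biscotto_4 in the frame of jar between 0.012 and 0.165 m and x of biscotto_5 in the frame of jar between -0.096 and 0.096 m and y of biscotto_5 in the frame of jar between -0.071 and 0.071 m and z of biscotto_5 in the frame of jar between 0.012 and 0.165 m and value of joint cover above 0.9 rad), for 0.2 s.
At the end, for the whole second after the job is handed in: Every biscotto present lies at rest inside the jar, its centre within the jar's walls and below 165 mm above the jar's underside, and the cover is shut to within 0.1 rad (x of biscotto_0 in the frame of jar between -0.096 and 0.096 m and y of biscotto_0 in the frame of jar between -0.071 and 0.071 m and z of biscotto_0 in the frame of jar between 0.012 and 0.165 m and x of biscotto_1 in the frame of jar between -0.096 and 0.096 m and y of biscotto_1 in the frame of jar between -0.071 and 0.071 m and z of biscotto_1 in the frame of jar between 0.012 and 0.165 m and x of biscotto_2 in the frame of jar between -0.096 and 0.096 m and y of biscotto_2 in the frame of jar between -0.071 and 0.071 m and z of biscotto_2 in the frame of jar between 0.012 and 0.165 m and x of biscotto_3 in the frame of jar between -0.096 and 0.096 m and y of biscotto_3 in the frame of jar between -0.071 and 0.071 m and z of biscotto_3 in the frame of jar between 0.012 and 0.165 m and x of biscotto_4 in the frame of jar between -0.096 and 0.096 m and y of biscotto_4 in the frame of jar between -0.071 and 0.071 m and z of biscotto_4 in the frame of jar between 0.012 and 0.165 m and x of biscotto_5 in the frame of jar between -0.096 and 0.096 m and y of biscotto_5 in the frame of jar between -0.071 and 0.071 m and z of biscotto_5 in the frame of jar between 0.012 and 0.165 m and value of joint cover below 0.1 rad and linear speed of each of biscotto_0, biscotto_1, biscotto_2, biscotto_3, biscotto_4, biscotto_5 below 0.03 m/s); the robot touches nothing.
It fails at once if the label roll is moved more than 40 mm (distance of label_roll from where it was at the start of the episode above 0.04 m).
It fails at once if the tape roll is moved more than 40 mm (distance of tape_roll from where it was at the start of the episode above 0.04 m).
It fails at once if the ring cutter is moved more than 40 mm (distance of cutter_big from where it was at the start of the episode above 0.04 m).
Of biscotto_0, biscotto_1, biscotto_2, biscotto_3, biscotto_4, biscotto_5 only 4 to 6 are there at a start; the rules pass over those that are not, and their reading is None.
At some moment in a run one of biscotto_0, biscotto_1, biscotto_2, biscotto_3, biscotto_4, biscotto_5 may be knocked a few centimetres aside while the robot is not near it.
Once in a run the grip may slacken for a moment while it holds something.
It also fails if it takes over 210 s, if anything falls off the work surface, if the arm or the gripper's body presses on something with over 40 N, if the wrist force passes 120 N, or if a joint passes its speed limit or range.

## Working session

There is one attempt and no reset: what is moved stays moved. The work goes in short steps, Python scripts to look and compute and a shell command to move; the robot and the scene stay as the last step left them, time stands still between calls to the robot, and variables do not carry over. Pictures are saved under pics/ and viewed, and the job is handed in when it is done.

```bash
ls -la; mkdir -p pics
python3 - <<'E'
from cell import telemetry, optics, env, models
import cv2
print(telemetry.get_obs(), env.tip_reach)
for c in ["scene","top","wrist"]:
    d=optics.read_camera(c); cv2.imwrite(f"pics/{c}0.png",d["image"]); print(c,d["fx"],d["k1"],d["cam_to_world"].round(3).tolist())
E
```

```text
total 12
drwxr-xr-x  3 agent agent 4096 Dec  6 08:32 .
drwxr-xr-x 23 root  root  4096 Dec  6 08:32 ..
drwxr-xr-x  2 agent agent 4096 Dec  6 08:32 pics
{'time_s': 0.0, 'qpos': array([-74.0217862 ,  18.43926054,  -4.01619841,  83.17452456,
         1.29618428,  78.54017898,  -3.26026719]), 'joint_velocities': array([ 0.08131371,  0.02207069,  0.00562133,  0.03837437, -0.0198948 ,
        0.08944652, -0.02719813]), 'effort': array([-3.83471559e-05, -4.91292000e+01, -4.03700704e-01, -3.12529564e+01,
       -6.38295896e-02,  4.37053596e-02,  1.71774759e-04]), 'tool_pos': array([0.17000034, 0.62678817, 0.21126265]), 'tool_rot': array([-176.49551595,   89.89114335, -101.66338638]), 'force': array([-0.60498775,  0.58483561, -0.41966215]), 'wrist_torque': array([-0.0322344 ,  0.03016177,  0.05698002]), 'grip_width': 0.086814408091723} 0.017
scene 466.5273961177961 -0.12872740242990877 [[0.672, 0.463, -0.578, -0.488], [-0.74, 0.409, -0.533, -1.013], [-0.01, 0.786, 0.618, 1.334], [0.0, 0.0, 0.0, 1.0]]
top 417.03202164702793 0.03251524835757841 [[-0.029, 0.986, -0.162, 0.37], [-0.999, -0.031, -0.01, -0.017], [-0.015, 0.161, 0.987, 1.492], [0.0, 0.0, 0.0, 1.0]]
wrist 306.89234731288303 0.011559685896622379 [[0.262, -0.93, -0.258, 0.099], [0.965, 0.252, 0.072, 0.647], [-0.002, -0.268, 0.963, 0.384], [0.0, 0.0, 0.0, 1.0]]
```

View pics/scene0.png

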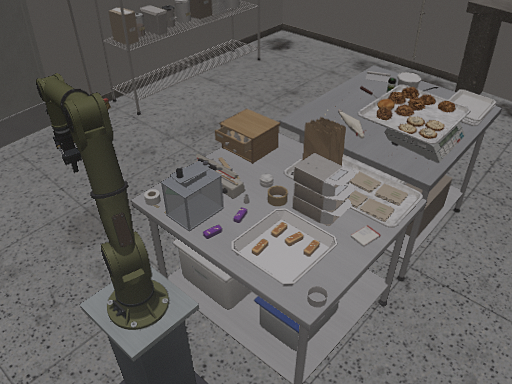

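View pics/top0.png

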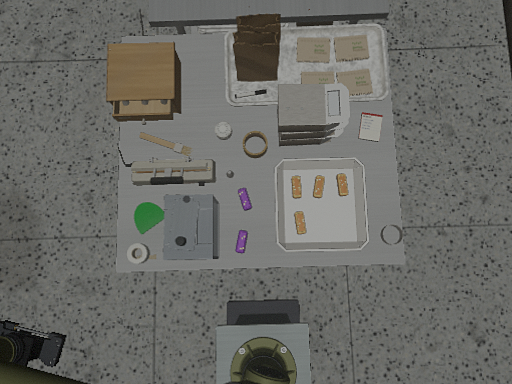

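View pics/wrist0.png

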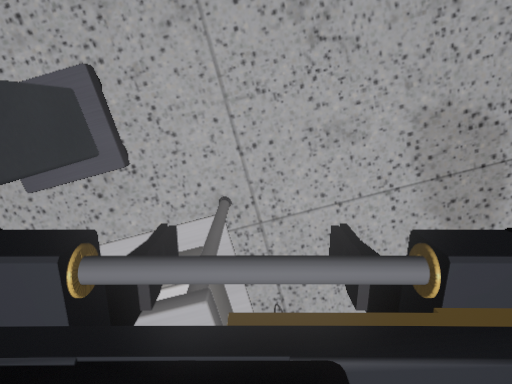

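```bash
cat > h.py <<'E'
from cell import telemetry, optics, env, models
import cv2, numpy as np
from scipy.spatial.transform import Rotation as R
def cam(n): return optics.read_camera(n)
def px2ray(d,u,v):
    # distort: drawn = (1+k1 r^2)*slope
    u=np.atleast_1d(np.asarray(u,float)); v=np.atleast_1d(np.asarray(v,float))
    xd=(u-d["cx"])/d["fx"]; yd=(v-d["cy"])/d["fy"]; x,y=xd.copy(),yd.copy()
    for _ in range(20):
        s=1+d["k1"]*(x*x+y*y); x=xd/s; y=yd/s
    return x,y
def px2w(d,u,v,z=None):
    x,y=px2ray(d,u,v)
    if z is None: z=d["range_z"][np.round(v).astype(int),np.round(u).astype(int)]
    p=np.stack([x*z,-y*z,-z*np.ones_like(x),np.ones_like(x)],-1)
    return (p@d["cam_to_world"].T)[:,:3]
def px2plane(d,u,v,h):
    M=d["cam_to_world"]; x,y=px2ray(d,u,v)
    r=np.stack([x,-y,-np.ones_like(x)],-1)@M[:3,:3].T; o=M[:3,3]
    return o+r*((h-o[2])/r[:,2])[:,None]
def w2px(d,P):
    P=np.atleast_2d(P); M=np.linalg.inv(d["cam_to_world"]); c=P@M[:3,:3].T+M[:3,3]
    x=c[:,0]/-c[:,2]; y=-c[:,1]/-c[:,2]; s=1+d["k1"]*(x*x+y*y)
    return np.stack([x*s*d["fx"]+d["cx"],y*s*d["fy"]+d["cy"]],-1)
def tool():
    o=telemetry.get_obs(); return o,np.array(o["tool_pos"]),R.from_euler("xyz",o["tool_rot"],degrees=True)
def goto(p,axis=None):
    """print tool shift (mm) to reach world p; and turn about tool x so jaws z-axis lies along world yaw 'axis' (deg), plus levelling"""
    o,t,r=tool()
    sh=r.inv().apply(np.array(p)-t)*1000
    print("shift",sh.round(1).tolist(),"dist",np.linalg.norm(sh).round(1))
    if axis is not None:
        best=[]
        for k in (0,180):
            a=np.radians(axis+k); z=np.array([np.cos(a),np.sin(a),0]); x=np.array([0,0,-1.]); y=np.cross(z,x)
            best.append((r.inv()*R.from_matrix(np.stack([x,y,z],1))).as_rotvec())
        for b in best: print("turn",b.round(3).tolist(),"deg",np.degrees(np.linalg.norm(b)).round(1))
    return sh
def state():
    o,t,r=tool(); m=r.as_matrix()
    print("t",o["time_s"],"pos",t.round(4).tolist(),"x",m[:,0].round(3).tolist(),"zjaw deg",np.degrees(np.arctan2(m[1,2],m[0,2])).round(1),"F",np.array(o["force"]).round(1).tolist(),"w",round(o["grip_width"]*1000,1),"q",np.array(o["qpos"]).round(1).tolist())
E
python3 - <<'E'
from h import *
state()
d=cam("top")
print(d["cx"],d["cy"])
for l in ["jar","jar_neck","cover_knob","cover_hinge","bin","label_roll","tape_roll","cutter_big","biscotto_0"]:
    for r in models.landmark_of("top",l)[:8]:
        v,u=r["centre"][0]*384,r["centre"][1]*512
        print(l,round(r["confidence"],2),round(u,1),round(v,1),px2w(d,u,v).round(3).tolist())
for r in models.masks_of("top","biscotto_0"):
    vv,uu=np.nonzero(r["pixels"]); 
    P=px2plane(d,uu,vv,0.031); c=P.mean(0)
    rect=cv2.minAreaRect((P[:,:2]*1000).astype(np.float32)); w,ev=np.linalg.eigh(np.cov(P[:,:2].T))
    print("mask",round(r["confidence"],2),uu.mean(),vv.mean(),c.round(3),rect, np.degrees(np.arctan2(ev[1,1],ev[0,1])).round(1), d["image"][vv,uu].mean(0).round())
im=d["image"]
cv2.imwrite("pics/topcrop.png",cv2.resize(im[150:280,115:245],(780,780))[:600])
cv2.imwrite("pics/topjar.png",cv2.resize(im[180:280,120:240],(720,600),interpolation=cv2.INTER_CUBIC))
cv2.imwrite("pics/topbin.png",cv2.resize(im[150:255,225:380],(775,525),interpolation=cv2.INTER_CUBIC))
E
```

```text
t 0.15 pos [0.1701, 0.6269, 0.2115] x [-0.0, -0.001, -1.0] zjaw deg 74.8 F [0.3, -0.8, -0.9] w 86.9 q [-74.0, 18.4, -4.0, 83.2, 1.3, 78.5, -3.3]
258.1943264074967 190.63799427787768
jar 0.67 196.0 229.1 [[0.466, 0.19, 0.212]]
jar_neck 0.71 187.2 227.4 [[0.472, 0.217, 0.214]]
jar_neck 0.67 139.2 250.7 [[0.412, 0.426, 0.002]]
jar_neck 0.28 302.7 221.5 [[0.495, -0.155, 0.031]]
cover_knob 0.65 180.4 239.7 [[0.434, 0.231, 0.246]]
cover_knob 0.54 138.2 252.3 [[0.407, 0.431, -0.003]]
cover_hinge 0.58 184.8 199.8 [[0.557, 0.223, 0.222]]
bin 0.8 320.6 204.7 [[0.555, -0.223, 0.009]]
bin 0.38 184.9 227.8 [[0.471, 0.223, 0.218]]
label_roll 0.75 138.6 252.3 [[0.407, 0.429, -0.001]]
tape_roll 0.88 254.3 149.0 [[0.772, 0.008, -0.006]]
tape_roll 0.65 296.0 184.1 [[0.629, -0.137, 0.028]]
cutter_big 0.41 390.6 235.4 [[0.44, -0.466, -0.003]]
biscotto_0 0.77 340.5 185.6 [[0.618, -0.294, 0.03]]
biscotto_0 0.63 242.9 199.1 [[0.582, 0.054, 0.02]]
biscotto_0 0.53 318.6 185.2 [[0.622, -0.217, 0.031]]
biscotto_0 0.5 298.7 184.9 [[0.626, -0.147, 0.029]]
mask 0.68 296.2651933701657 187.41436464088397 [ 0.617 -0
[... 407 characters left out ...]
(618.8218383789062, -215.79103088378906), (32.782127380371094, 81.75702667236328), 79.45931243896484) 167.5 [ 80. 116. 142.]
mask 0.51 244.58744394618833 198.31390134529147 [0.584 0.047 0.031] ((583.0271606445312, 47.35991668701172), (83.8309555053711, 35.882320404052734), 16.741357803344727) -163.4 [121.  77. 107.]
mask 0.5 299.9502487562189 221.62686567164178 [ 0.495 -0.145  0.031] ((494.4518127441406, -144.7158203125), (77.62522888183594, 33.194122314453125), 5.3826117515563965) -175.5 [ 84. 119. 145.]
mask 0.48 241.4825870646766 240.97512437810946 [0.434 0.061 0.031] ((433.9072570800781, 61.29161071777344), (30.83635139465332, 79.20724487304688), 77.19218444824219) 166.7 [124.  72. 108.]
```

```bash
ls pics
```

```text
scene0.png
top0.png
topbin.png
topcrop.png
topjar.png
wrist0.png
```

View pics/topjar.png

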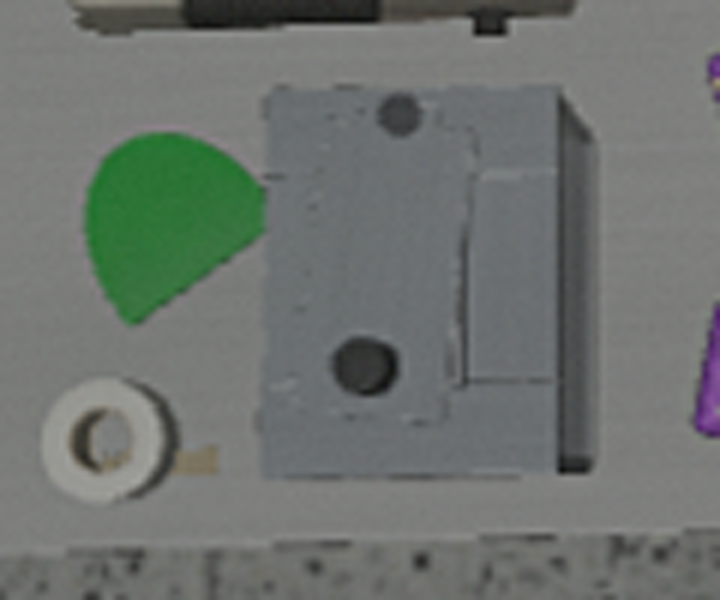

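View pics/topbin.png

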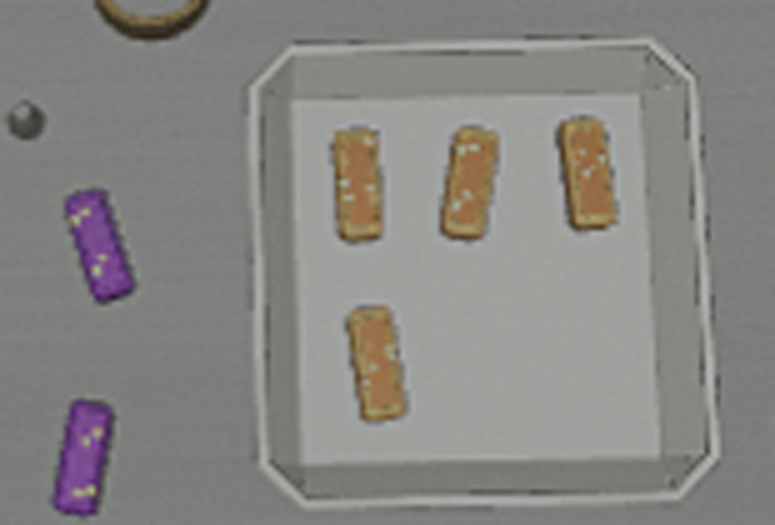

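Candidates: orange-brown bars in the bin at px (296,187), (318,187), (342,184) and (300,222) match the biscotti. The purple bars on the table at (245,198) and (241,241) are look-alikes, so I'm leaving them. The jar is at (190,228), with the pin at (187,199) and the knob at (181,241). Next I'll measure the jar.

Run:
```python
from h import *
d=cam("top")
vv,uu=np.mgrid[150:290,110:250]; vv=vv.ravel();uu=uu.ravel()
P=px2w(d,uu,vv); z=P[:,2]
m=(z>.17)&(z<.26); print(np.histogram(z[m],bins=np.arange(.17,.262,.004)))
k=(z>.17)&(z<.26)
rect=cv2.minAreaRect((P[k][:,:2]*1000).astype(np.float32)); print("jar",rect)
k=(z>.235)&(z<.26); print("knob",P[k].mean(0).round(4),k.sum())
# dark blob knob
im=d["image"].max(2)
for (u0,v0,h) in ((181,240,.249),(187,199,None)):
    s=im[v0-8:v0+9,u0-8:u0+9]; print(s.min(), np.median(s)); b=s<(np.median(s)+int(s.min()))/2
    y,x=np.nonzero(b); u=x.mean()+u0-8; v=y.mean()+v0-8; print(u,v,b.sum(),px2plane(d,u,v,h or .222).round(4), px2w(d,u,v).round(4))
# jar base: base footprint via steel top corners
```

```text
(array([  1,   6, 191, 914, 660,  70,  15,   5,   3,  32, 296, 679, 201,
        24,   3,   3,   0,   1,  18,  39,  10,   0]), array([0.17 , 0.174, 0.178, 0.182, 0.186, 0.19 , 0.194, 0.198, 0.202,
       0.206, 0.21 , 0.214, 0.218, 0.222, 0.226, 0.23 , 0.234, 0.238,
       0.242, 0.246, 0.25 , 0.254, 0.258]))
jar ((479.705322265625, 221.28216552734375), (157.0769805908203, 203.91659545898438), 89.48648071289062)
knob [0.4327 0.2324 0.2477] 68
21 112.0
180.575 240.825 80 [[0.4303 0.2303 0.249 ]] [[0.4303 0.2303 0.2491]]
57 113.0
186.02631578947367 198.76315789473685 38 [[0.5599 0.2191 0.222 ]] [[0.5605 0.2198 0.2181]]
```

Run:
```python
from h import *
goto([.431,.231,.31],90)
```

```text
shift [-97.6, -355.5, -314.3] dist 484.4
turn [-0.265, 0.0, 0.0] deg 15.2
turn [2.877, 0.0, -0.0] deg 164.8
```

```bash
python3 -m pendant '[[87,[-40,0,0],[0,0,0]],[87,[-80,-20,-20],[0,0,0]],[87,[-97,-50,-45],[0,0,0]],[87,[-97,-78,-70],[-0.05,0,0]],[87,[-97,-106,-95],[-0.1,0,0]],[87,[-97,-135,-120],[-0.15,0,0]],[87,[-97,-163,-145],[-0.2,0,0]],[87,[-97,-191,-170],[-0.265,0,0]],[87,[-97,-219,-195],[-0.265,0,0]],[87,[-97,-245,-218],[-0.265,0,0]]]' 10
python3 - <<'E'
from h import *
state();goto([.431,.231,.31],90)
E
```

```text
time_s: 1.58
tool_pos: [0.3506, 0.3506, 0.3098]
tool_rot: [-44.7, 89.9, 45.3]
force: [0.8, 1.6, 0.1]
grip_width: 0.0871
t 1.5833 pos [0.3506, 0.3506, 0.3098] x [0.001, 0.001, -1.0] zjaw deg 90.0 F [0.8, 1.6, 0.1] w 87.1 q [-55.7, -2.4, 7.4, 95.6, 0.3, 86.8, 41.6]
shift [-0.3, -80.4, -119.6] dist 144.1
turn [-0.001, 0.001, 0.001] deg 0.1
turn [3.141, 0.001, -0.001] deg 180.0
```

```bash
python3 -m pendant '[[87,[0,-20,-30],[0,0,0]],[87,[0,-40,-60],[0,0,0]],[87,[0,-60,-90],[0,0,0]],[87,[0,-80,-120],[0,0,0]],[87,[0,-80,-120],[0,0,0]],[87,[0,-80,-120],[0,0,0]]]'
python3 - <<'E'
from h import *
state()
d=cam("wrist"); cv2.imwrite("pics/w1.png",d["image"])
d=cam("top"); cv2.imwrite("pics/t1.png",cv2.resize(d["image"][180:280,120:240],(720,600)))
goto([.431,.231,.237],90)
E
```

```text
time_s: 2.08
tool_pos: [0.4308, 0.2307, 0.3098]
tool_rot: [-35.7, 89.9, 54.1]
force: [-1.2, 1.5, -0.4]
grip_width: 0.0872
t 2.0833 pos [0.4308, 0.2307, 0.3098] x [0.001, 0.001, -1.0] zjaw deg 89.7 F [-1.2, 1.5, -0.4] w 87.2 q [-48.2, -3.8, 16.1, 96.7, 1.0, 86.9, 57.5]
shift [72.5, -1.9, -2.7] dist 72.6
turn [0.001, 0.001, -0.0] deg 0.1
turn [-3.141, 0.0, 0.001] deg 179.9
```

View pics/w1.png

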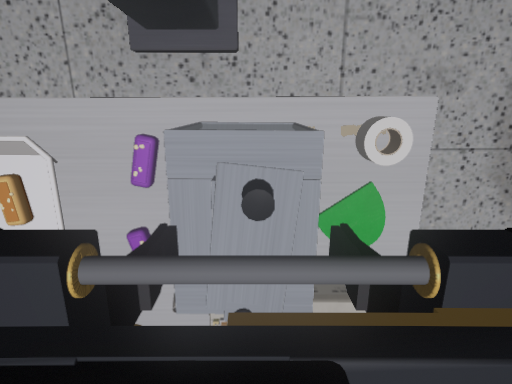

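Run:
```python
from h import *
d=cam("wrist"); state()
P=px2plane(d,[258],[190],.249); print(P, px2w(d,258,192))
for r in models.landmark_of("wrist","cover_knob")[:2]:
    v,u=r["centre"][0]*384,r["centre"][1]*512; print(r["confidence"],u,v,px2plane(d,u,v,.232))
goto([.431,.231,.237],90)
```

```text
t 2.2333 pos [0.4288, 0.2341, 0.3094] x [-0.0, 0.001, -1.0] zjaw deg 90.1 F [0.5, -0.1, -0.1] w 87.3 q [-48.4, -3.7, 15.8, 96.7, 1.0, 86.9, 57.5]
[[0.41759386 0.2383154  0.249     ]] [[0.41955596 0.23834405 0.2477691 ]]
0.88 252.7232 199.18080000000003 [[0.43016762 0.23415764 0.232     ]]
shift [72.3, -2.3, -3.3] dist 72.4
turn [0.003, 0.0, -0.0] deg 0.2
turn [-3.139, 0.0, 0.0] deg 179.8
```

```bash
python3 -m pendant '[[87,[35,-1,-2],[0,0,0]],[87,[72,-1,-2],[0,0,0]],[87,[72,-1,-2],[0,0,0]],[20,[72,-1,-2],[0,0,0]],[20,[72,-1,-2],[0,0,0]],[20,[72,-1,-2],[0,0,0]],[20,[72,-1,-2],[0,0,0]],[20,[72,-1,-2],[0,0,0]],[20,[72,-1,-2],[0,0,0]],[20,[72,-1,-2],[0,0,0]]]' 12
python3 - <<'E'
from h import *
state()
E
```

```text
time_s: 3.12
tool_pos: [0.4308, 0.231, 0.2379]
tool_rot: [-52.1, 89.9, 37.9]
force: [-0.0, -1.0, 0.1]
grip_width: 0.0482
t 3.1167 pos [0.4308, 0.231, 0.2379] x [0.001, 0.001, -1.0] zjaw deg 90.0 F [-0.0, -1.0, 0.1] w 48.2 q [-48.0, -2.6, 16.2, 103.7, 0.7, 78.7, 58.1]
```

```bash
python3 -m pendant '[[20,[0,0,0],[0,0,0]],[20,[0,0,0],[0,0,0]],[20,[0,0,0],[0,0,0]],[20,[0,0,0],[0,0,0]],[20,[0,0,0],[0,0,0]]]'
python3 - <<'E'
from h import *
state()
o,t,r=tool()
for th in np.arange(0.09,1.75,.12):
    p=np.array([.5605,.2195,0])+.13*np.array([-np.cos(th),np.sin(th),0]); 
    q=np.array([.5605,.2195,0])+.13*np.array([-np.cos(.09),np.sin(.09),0])
    print(round(th,2),(r.inv().apply(p-q)*1000).round(0))
E
```

```text
time_s: 3.53
tool_pos: [0.4308, 0.2311, 0.2381]
tool_rot: [-48.3, 89.9, 41.8]
force: [-1.0, 0.7, 3.4]
grip_width: 0.0213
t 3.5333 pos [0.4308, 0.2311, 0.2381] x [0.001, 0.001, -1.0] zjaw deg 90.0 F [-1.0, 0.7, 3.4] w 21.3 q [-48.0, -2.6, 16.2, 103.7, 0.7, 78.7, 58.1]
0.09 [0. 0. 0.]
0.21 [ 0. -2. 15.]
0.33 [ 0. -6. 30.]
0.45 [  0. -12.  45.]
0.57 [  0. -20.  58.]
0.69 [  0. -29.  71.]
0.81 [  0. -40.  82.]
0.93 [  0. -52.  93.]
1.05 [  0. -65. 101.]
1.17 [  0. -79. 108.]
1.29 [  0. -93. 113.]
1.41 [   0. -109.  117.]
1.53 [   0. -124.  118.]
1.65 [   0. -140.  118.]
```

Run:
```python
from h import *
d=cam("wrist"); state(); cv2.imwrite("pics/w2.png",d["image"])
e=cam("scene"); c=w2px(e,[.431,.231,.238])[0].astype(int); print(c); im=e["image"][c[1]-35:c[1]+35,c[0]-45:c[0]+45]
cv2.imwrite("pics/s2.png",cv2.resize(im,(720,560),interpolation=cv2.INTER_CUBIC))
```

```text
t 3.5833 pos [0.4309, 0.2311, 0.2381] x [0.001, 0.001, -1.0] zjaw deg 90.0 F [0.1, 0.3, 4.3] w 21.2 q [-48.0, -2.6, 16.2, 103.7, 0.7, 78.7, 58.1]
[179 171]
```

View pics/w2.png

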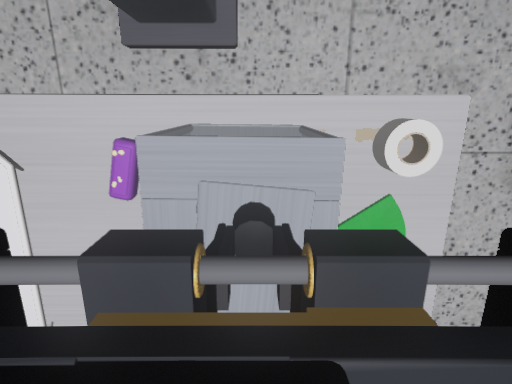

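View pics/s2.png

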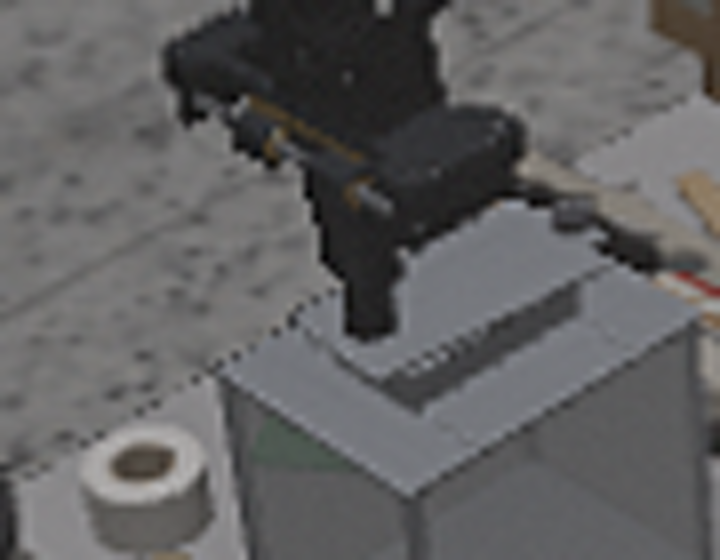

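```bash
python3 -m pendant '[[5,[0,0,0],[0,0,0]],[5,[0,0,0],[0,0,0]],[5,[0,0,0],[0,0,0]]]'
python3 - <<'E'
from h import *
state()
d=cam("wrist"); cv2.imwrite("pics/w3.png",cv2.resize(d["image"][170:320,160:360],(800,600)))
e=cam("top"); cv2.imwrite("pics/t3.png",cv2.resize(e["image"][180:280,120:240],(720,600),interpolation=cv2.INTER_CUBIC))
E
```

```text
time_s: 3.88
tool_pos: [0.4313, 0.2312, 0.2385]
tool_rot: [-56.9, 89.9, 33.1]
force: [-0.4, 0.1, 6.1]
grip_width: 0.0087
t 3.8833 pos [0.4313, 0.2312, 0.2385] x [0.002, 0.001, -1.0] zjaw deg 90.0 F [-0.4, 0.1, 6.1] w 8.7 q [-48.0, -2.6, 16.2, 103.6, 0.7, 78.7, 58.1]
```

View pics/w3.png

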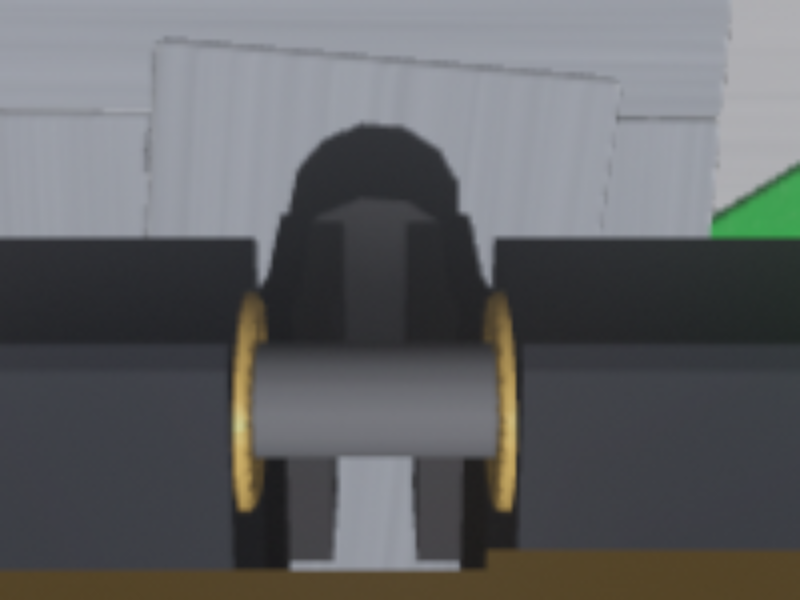

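View pics/t3.png

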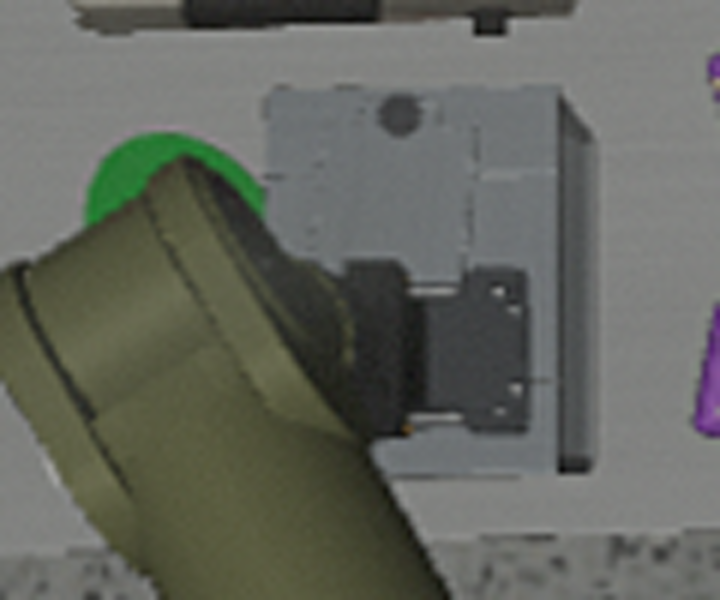

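Run:
```python
from h import *
d=cam("wrist"); print(d["cam_to_world"].round(3))
for v in range(180,270,5):
    u=np.array([246,254,262]); print(v,px2w(d,u,np.full(3,v)).round(3).tolist(), d["image"][v,254])
print(w2px(d,[[.431,.231,.221],[.431,.231,.249],[.431,.231,.238],[.431,.231,.215]]))
```

```text
[[ 0.    -0.963 -0.27   0.358]
 [ 1.     0.001 -0.001  0.232]
 [ 0.001 -0.27   0.963  0.411]
 [ 0.     0.     0.     1.   ]]
180 [[0.411, 0.227, 0.184], [0.41, 0.233, 0.186], [0.41, 0.239, 0.185]] [164 156 151]
185 [[0.407, 0.227, 0.215], [0.407, 0.233, 0.214], [0.407, 0.238, 0.213]] [154 146 142]
190 [[0.41, 0.227, 0.215], [0.41, 0.233, 0.215], [0.41, 0.238, 0.214]] [164 155 152]
195 [[0.414, 0.227, 0.215], [0.414, 0.233, 0.215], [0.414, 0.238, 0.214]] [163 155 151]
200 [[0.417, 0.227, 0.215], [0.417, 0.233, 0.214], [0.417, 0.238, 0.215]] [146 138 135]
205 [[0.42, 0.227, 0.218], [0.419, 0.233, 0.221], [0.42, 0.238, 0.218]] [54 50 49]
210 [[0.42, 0.228, 0.228], [0.419, 0.233, 0.231], [0.42, 0.238, 0.227]] [52 48 47]
215 [[0.419, 0.228, 0.239], [0.419, 0.233, 0.239], [0.42, 0.237, 0.237]] [49 46 44]
220 [[0.419, 0.228, 0.248], [0.419, 0.233, 0.248], [0.419, 0.237, 0.248]] [71 66 66]
225 [[0.421, 0.228, 0.25], [0.422, 0.233, 0.249], [0.422, 0.237, 0.249]] [69 65 65]
230 [[0.422, 0.228, 0.256], [0.425, 0.233, 0.249], [0.421, 0.237, 0.257]] [65 61 61]
235 [[0.421, 0.228, 0.263], [0.428, 0.233, 0.248], [0.421, 0.237, 0.263]] [60 56 57]
240 [[0.422, 0.228, 0.268], [0.431, 0.233, 0.249], [0.422, 0.236, 0.268]] [56 53 54]
245 [[0.422, 0.229, 0.274], [0.434, 0.233, 0.249], [0.422, 0.236, 0.275]] [54 51 52]
250 [[0.425, 0.229, 0.274], [0.437, 0.233, 0.249], [0.423, 0.236, 0.277]] [52 50 50]
255 [[0.398, 0.23, 0.331], [0.398, 0.232, 0.332], [0.398, 0.235, 0.331]] [48 46 47]
260 [[0.398, 0.23, 0.334], [0.399, 0.232, 0.334], [0.399, 0.234, 0.334]] [81 77 77]
265 [[0.398, 0.23, 0.337], [0.399, 0.232, 0.335], [0.399, 0.234, 0.335]] [103  98  98]
[[251.54679302 222.82103721]
 [251.34629216 240.50752932]
 [251.43200718 232.94762015]
 [251.58298822 219.62720403]]
```

Run:
```python
from h import *
d=cam("wrist")
state()
for u in (232,236,240,244,262,266,270,274,278):
    print(u,[(v,)+tuple((px2w(d,u,v)[0]*1000).round(0).astype(int).tolist()) for v in range(215,252,4)])
```

```text
t 4.0833 pos [0.4314, 0.2312, 0.2386] x [0.002, 0.001, -1.0] zjaw deg 90.0 F [-0.8, -0.8, 6.9] w 5.8 q [-48.0, -2.6, 16.2, 103.6, 0.7, 78.7, 58.1]
232 [(215, 428, 218, 215), (219, 430, 218, 216), (223, 434, 218, 214), (227, 420, 221, 255), (231, 420, 221, 261), (235, 420, 221, 267), (239, 420, 222, 271), (243, 420, 222, 276), (247, 420, 222, 281), (251, 420, 222, 285)]
236 [(215, 425, 221, 221), (219, 425, 221, 231), (223, 420, 222, 249), (227, 420, 223, 255), (231, 420, 223, 261), (235, 420, 223, 267), (239, 420, 224, 271), (243, 420, 224, 276), (247, 422, 224, 277), (251, 420, 224, 285)]
240 [(215, 422, 224, 231), (219, 422, 224, 238), (223, 421, 225, 248), (227, 422, 225, 252), (231, 421, 225, 258), (235, 422, 225, 263), (239, 421, 225, 268), (243, 421, 226, 273), (247, 422, 226, 276), (251, 422, 226, 281)]
244 [(215, 420, 227, 236), (219, 420, 227, 243), (223, 421, 227, 248), (227, 422, 227, 251), (231, 422, 227, 257), (235, 422, 227, 263), (239, 422, 227, 267), (243, 422, 228, 273), (247, 421, 228, 278), (251, 421, 228, 282)]
262 [(215, 420, 237, 237), (219, 419, 237, 246), (223
[... 371 characters left out ...]
7), (251, 421, 238, 282)]
270 [(215, 425, 243, 224), (219, 424, 242, 233), (223, 420, 241, 250), (227, 420, 241, 257), (231, 420, 241, 261), (235, 420, 241, 266), (239, 420, 240, 272), (243, 421, 240, 274), (247, 422, 240, 276), (251, 421, 240, 282)]
274 [(215, 428, 246, 215), (219, 430, 246, 216), (223, 420, 244, 249), (227, 420, 243, 255), (231, 420, 243, 262), (235, 420, 243, 266), (239, 420, 242, 272), (243, 420, 242, 276), (247, 420, 242, 281), (251, 420, 241, 285)]
278 [(215, 428, 249, 215), (219, 431, 249, 215), (223, 433, 249, 216), (227, 437, 249, 215), (231, 439, 249, 215), (235, 442, 249, 215), (239, 420, 244, 271), (243, 395, 239, 330), (247, 395, 239, 333), (251, 396, 239, 334)]
```

```bash
python3 -m pendant '[[60,[0,0,0],[0,0,0]],[60,[0,0,0],[0,0,0]],[60,[0,0,0],[0,0,0]],[60,[0,0,0],[0,0,0]],[60,[0,0,0],[0,0,0]],[60,[0,0,0],[0,0,0]],[60,[0,0,0],[0,0,0]],[60,[0,0,0],[0,0,0]],[60,[0,0,0],[0,0,0]],[60,[0,0,0],[0,0,0]]]'
python3 - <<'E'
from h import *
d=cam("wrist")
state()
cv2.imwrite("pics/w4.png",d["image"])
vv,uu=np.mgrid[200:330,100:400]; P=px2w(d,uu.ravel(),vv.ravel()); k=(P[:,2]>.19)&(P[:,2]<.32)&(abs(P[:,1]-.231)<.08)
for y in np.arange(.18,.29,.006):
    q=P[k&(abs(P[:,1]-y)<.003)&(P[:,2]>.205)]
    if len(q): i=q[:,2].argsort()[:3]; print(round(y,3),len(q),(q[q[:,2]>.218][:, :]*1000).min(0).round() if (q[:,2]>.218).any() else None)
E
```

```text
time_s: 4.92
tool_pos: [0.4322, 0.2302, 0.2381]
tool_rot: [-87.0, 89.8, 2.9]
force: [2.7, -2.2, 4.8]
grip_width: 0.0584
t 4.9667 pos [0.4322, 0.2302, 0.2382] x [0.003, 0.0, -1.0] zjaw deg 89.9 F [2.4, -1.8, 5.1] w 58.8 q [-47.9, -2.6, 16.3, 103.7, 0.8, 78.6, 58.1]
0.192 394 [418. 190. 249.]
0.198 1740 [417. 195. 248.]
0.204 771 [421. 201. 248.]
0.21 448 None
0.216 677 None
0.222 723 None
0.228 726 None
0.234 680 None
0.24 835 [425. 239. 218.]
0.246 800 [422. 243. 218.]
0.252 786 [421. 249. 218.]
0.258 1118 [422. 255. 218.]
0.264 1696 [417. 261. 218.]
0.27 656 [418. 267. 248.]
0.276 334 None
0.282 297 None
0.288 344 None
```

View pics/w4.png

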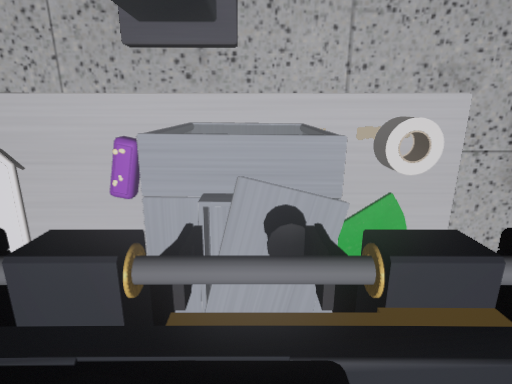

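Run:
```python
from h import *
d=cam("wrist")
state()
for u in (60,100,400,450,256):
    print(u,[(v,)+tuple((px2w(d,u,v)[0]*1000).round(0).astype(int).tolist()) for v in range(226,384,12)])
e=cam("scene"); c=(180,165); im=e["image"][c[1]-35:c[1]+35,c[0]-45:c[0]+45]
cv2.imwrite("pics/s4.png",cv2.resize(im,(720,560),interpolation=cv2.INTER_CUBIC))
print(w2px(e,[[.432,.2,.221],[.432,.2,.248],[.432,.26,.221],[.432,.26,.248]]))
```

```text
t 5.0167 pos [0.4322, 0.2302, 0.2382] x [0.003, 0.0, -1.0] zjaw deg 89.9 F [2.6, -1.2, 5.2] w 59.2 q [-47.9, -2.6, 16.3, 103.7, 0.8, 78.6, 58.1]
60 [(226, 521, -44, 1), (238, 394, 177, 331), (250, 394, 181, 337), (262, 395, 184, 343), (274, 398, 184, 343), (286, 402, 182, 341), (298, 405, 182, 342), (310, 409, 182, 342), (322, 412, 181, 342), (334, 406, 189, 354), (346, 406, 191, 358), (358, 407, 193, 360), (370, 407, 194, 362), (382, 408, 195, 364)]
100 [(226, 522, 12, 0), (238, 394, 188, 330), (250, 394, 191, 338), (262, 395, 193, 342), (274, 358, 231, 410), (286, 402, 193, 342), (298, 406, 192, 342), (310, 408, 192, 343), (322, 412, 192, 343), (334, 407, 197, 353), (346, 406, 199, 357), (358, 407, 200, 360), (370, 408, 201, 362), (382, 408, 203, 365)]
400 [(226, 519, 436, 9), (238, 394, 273, 329), (250, 394, 269, 338), (262, 395, 267, 342), (274, 399, 268, 342), (286, 402, 268, 342), (298, 405, 269, 342), (310, 408, 268, 344), (322, 408, 266, 348), (334, 406, 263, 354), (346, 406, 261, 358), (358, 406, 260, 361), (370, 409, 260, 361), (382, 412, 261, 361)]
450 [(226, 814, 1010, -730), (238, 394, 287, 330), (250, 395, 283, 337), (262, 395, 280, 342), (274, 399, 280, 342), (286, 402, 281, 342), (298, 405, 281, 342), (310, 408, 280, 344), (322, 408, 278, 348), (334, 406, 273, 355), (346, 407, 272, 357), (358, 406, 269, 361), (370, 409, 270, 361), (382, 411, 270, 361)]
256 [(226, 436, 233, 215), (238, 445, 233, 214), (250, 454, 233, 216), (262, 399, 232, 334), (274, 402, 232, 335), (286, 482, 233, 216), (298, 493, 233, 215), (310, 502, 233, 216), (322, 408, 232, 348), (334, 406, 232, 354), (346, 406, 232, 358), (358, 406, 232, 361), (370, 406, 232, 363), (382, 405, 232, 367)]
[[185.06527679 177.99278748]
 [184.40187751 172.54941374]
 [175.38024512 172.1868954 ]
 [174.64796671 166.79163256]]
```

View pics/s4.png

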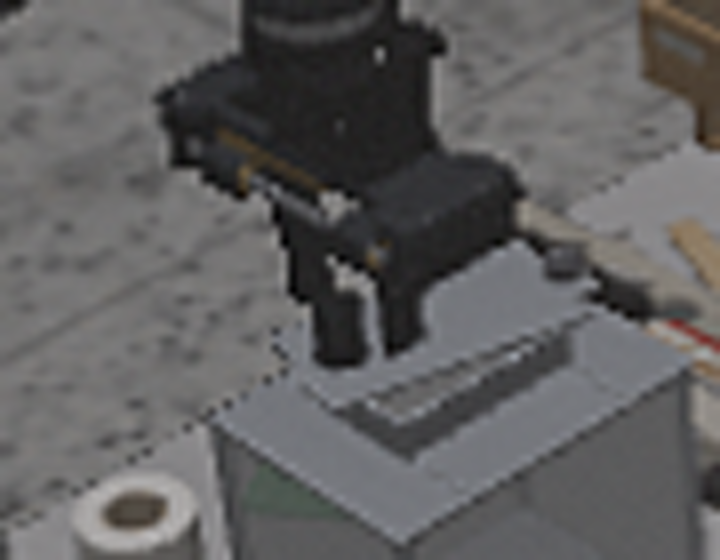

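```bash
python3 -m pendant '[[87,[-20,0,0],[0,0,0]],[87,[-40,0,0],[0,0,0]],[87,[-40,0,0],[0,0,0]],[87,[-40,0,0],[0,0,0]],[87,[-40,0,0],[0,0,0]],[87,[-40,0,0],[0,0,0]]]'
python3 - <<'E'
from h import *
d=cam("wrist"); state(); cv2.imwrite("pics/w5.png",d["image"])
vv,uu=np.mgrid[120:300,150:400]; vv=vv.ravel();uu=uu.ravel();P=px2w(d,uu,vv); k=(P[:,2]>.245)&(P[:,2]<.253)&(abs(P[:,1]-.24)<.04)
print(k.sum(),P[k].mean(0),P[k].min(0),P[k].max(0))
E
```

```text
time_s: 5.57
tool_pos: [0.4298, 0.2305, 0.2759]
tool_rot: [124.1, 89.9, -145.9]
force: [-0.0, 0.5, 0.1]
grip_width: 0.0856
t 5.6167 pos [0.4299, 0.2305, 0.276] x [-0.002, -0.001, -1.0] zjaw deg 90.0 F [-0.2, -0.3, 0.4] w 86.4 q [-48.1, -3.3, 16.1, 100.1, 0.9, 83.3, 57.9]
1106 [0.43446373 0.25278569 0.24847073] [0.42169888 0.2395646  0.24607432] [0.44800097 0.26620665 0.25065213]
```

View pics/w5.png

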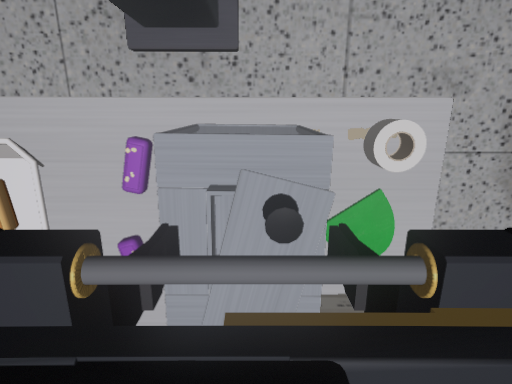

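```bash
python3 - <<'E'
from h import *
goto([.435,.253,.235],75)
E
python3 -m pendant '[[87,[0,-5,22],[0.1,0,0]],[87,[20,-5,22],[0.2,0,0]],[87,[40,-5,22],[0.26,0,0]],[87,[40,-5,22],[0.26,0,0]],[87,[40,-5,22],[0.26,0,0]]]'
python3 - <<'E'
from h import *
state()
d=cam("wrist"); cv2.imwrite("pics/w6.png",d["image"])
E
```

```text
shift [41.0, -5.2, 22.6] dist 47.1
turn [0.262, -0.002, -0.002] deg 15.0
turn [-2.88, 0.003, -0.002] deg 165.0
time_s: 6.03
tool_pos: [0.4347, 0.2522, 0.2361]
tool_rot: [143.5, 89.8, -141.3]
force: [0.3, -0.0, -0.5]
grip_width: 0.0872
t 6.0333 pos [0.4347, 0.2522, 0.2361] x [-0.003, -0.002, -1.0] zjaw deg 75.2 F [0.3, -0.0, -0.5] w 87.2 q [-48.5, -0.5, 15.3, 102.0, 0.1, 78.7, 42.0]
```

View pics/w6.png

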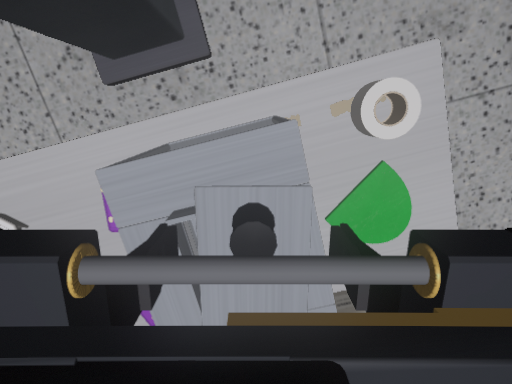

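Now I'll go down in small steps, watching the force.

```bash
python3 -m pendant '[[87,[4,0,0],[0,0,0]],[87,[8,0,0],[0,0,0]],[87,[8,0,0],[0,0,0]]]';  python3 -m pendant '[[87,[3,0,0],[0,0,0]],[87,[6,0,0],[0,0,0]],[87,[6,0,0],[0,0,0]]]';python3 -m pendant '[[87,[3,0,0],[0,0,0]],[87,[7,0,0],[0,0,0]],[87,[7,0,0],[0,0,0]]]'
```

```text
time_s: 6.33
tool_pos: [0.4355, 0.2527, 0.2293]
tool_rot: [20.1, 90.0, 95.3]
force: [0.3, 0.5, -0.5]
grip_width: 0.0871
time_s: 6.58
tool_pos: [0.4353, 0.2527, 0.2228]
tool_rot: [143.0, 90.0, -141.9]
force: [0.7, -0.2, -0.4]
grip_width: 0.0869
time_s: 6.83
tool_pos: [0.4352, 0.2526, 0.2155]
tool_rot: [142.6, 89.9, -142.2]
force: [-0.3, 1.0, -0.3]
grip_width: 0.087
```

Run:
```python
from h import *
state()
d=cam("wrist"); cv2.imwrite("pics/w7.png",d["image"])
e=cam("scene"); c=(180,165); im=e["image"][c[1]-35:c[1]+35,c[0]-45:c[0]+45]
cv2.imwrite("pics/s7.png",cv2.resize(im,(720,560),interpolation=cv2.INTER_CUBIC))
for u in (143,146,149,360,365):
    print(u,[(v,)+tuple((px2w(d,u,v)[0]*1000).round(0).astype(int).tolist()) for v in range(216,252,3)])
```

```text
t 6.8333 pos [0.4352, 0.2526, 0.2155] x [-0.001, -0.001, -1.0] zjaw deg 75.1 F [-0.3, 1.0, -0.3] w 87.0 q [-48.4, 0.1, 15.3, 103.8, -0.0, 76.2, 42.0]
143 [(216, 415, 179, 185), (219, 417, 179, 186), (222, 419, 178, 185), (225, 421, 177, 185), (228, 423, 176, 185), (231, 425, 175, 185), (234, 428, 174, 185), (237, 429, 174, 186), (240, 432, 173, 185), (243, 411, 206, 254), (246, 411, 207, 256), (249, 412, 207, 258)]
146 [(216, 415, 181, 184), (219, 417, 180, 185), (222, 420, 179, 184), (225, 421, 179, 186), (228, 424, 178, 185), (231, 425, 178, 186), (234, 428, 177, 186), (237, 430, 176, 185), (240, 411, 206, 250), (243, 411, 207, 253), (246, 411, 208, 257), (249, 412, 209, 260)]
149 [(216, 365, 272, 388), (219, 418, 183, 186), (222, 420, 182, 185), (225, 422, 181, 185), (228, 425, 179, 183), (231, 426, 179, 185), (234, 429, 178, 185), (237, 411, 206, 246), (240, 411, 208, 250), (243, 411, 209, 253), (246, 412, 209, 255), (249, 413, 209, 257)]
360 [(216, 531, 372, 9), (219, 535, 371, 9), (222, 540, 371, 8), (225, 543, 370, 9), (228, 548, 369, 9), (231, 551, 368, 10), (234, 556, 368, 10), (237, 560, 367, 10), (240, 438, 307, 249), (243, 437, 306, 253), (246, 437, 304, 257), (249, 436, 303, 261)]
365 [(216, 533, 378, 8), (219, 537, 378, 9), (222, 541, 377, 10), (225, 545, 376, 8), (228, 365, 272, 388), (231, 553, 375, 10), (234, 558, 374, 9), (237, 562, 373, 9), (240, 567, 373, 8), (243, 438, 308, 253), (246, 438, 307, 256), (249, 438, 306, 259)]
```

View pics/w7.png

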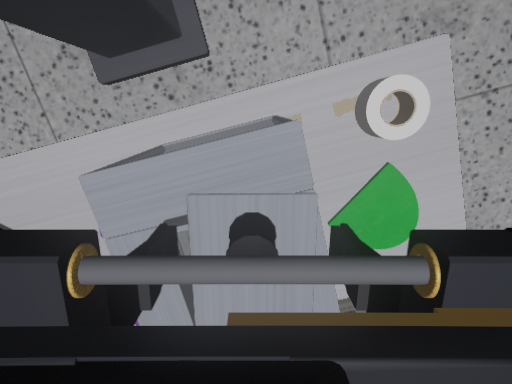

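View pics/s7.png

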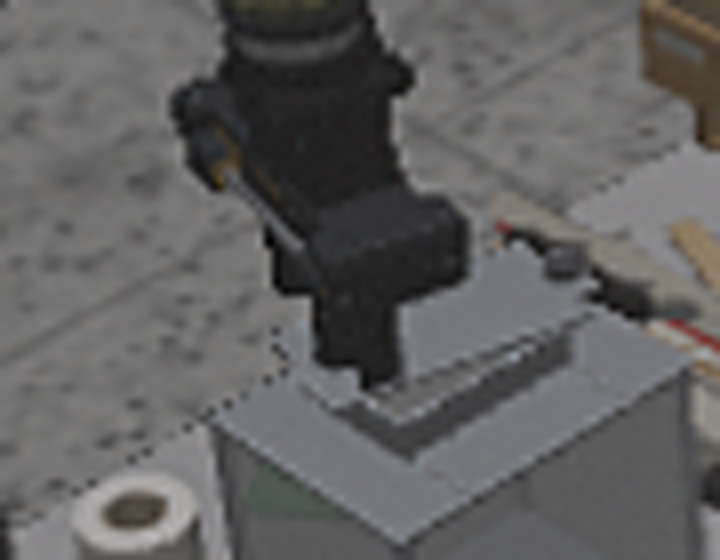

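```bash
python3 -m pendant '[[60,[3,0,0],[0,0,0]],[22,[3,0,0],[0,0,0]],[22,[3,0,0],[0,0,0]],[22,[3,0,0],[0,0,0]],[22,[3,0,0],[0,0,0]],[22,[3,0,0],[0,0,0]],[22,[3,0,0],[0,0,0]],[22,[3,0,0],[0,0,0]],[22,[3,0,0],[0,0,0]],[22,[3,0,0],[0,0,0]]]' 10; python3 -m pendant '[[22,[0,0,0],[0,0,0]],[22,[0,0,0],[0,0,0]],[22,[0,0,0],[0,0,0]],[22,[0,0,0],[0,0,0]],[22,[0,0,0],[0,0,0]]]'
```

```text
time_s: 7.77
tool_pos: [0.4356, 0.2528, 0.2134]
tool_rot: [-54.0, 90.0, 21.1]
force: [-1.0, -1.1, -0.3]
grip_width: 0.0282
time_s: 8.18
tool_pos: [0.4355, 0.2527, 0.2134]
tool_rot: [127.5, 90.0, -157.3]
force: [-0.6, -1.2, 0.3]
grip_width: 0.0264
```

Run:
```python
from h import *
state()
o,t,r=tool(); C=np.array([.5605,.2195,t[2]]); v=t-C; print(np.linalg.norm(v), np.arctan2(v[1],-v[0]))
th0=np.arctan2(v[1],-v[0])
for th in th0+.115*np.arange(1,14):
    p=C+.13*np.array([-np.cos(th),np.sin(th),0]); 
    print(round(th,2),round(th-th0,3),(r.inv().apply(p-t)*1000).round(0))
```

```text
t 8.1833 pos [0.4355, 0.2527, 0.2134] x [-0.0, -0.0, -1.0] zjaw deg 75.1 F [-0.6, -1.2, 0.3] w 26.4 q [-48.4, 0.1, 15.3, 104.0, -0.0, 75.9, 42.1]
0.1293463571001151 0.2599604154975311
0.37 0.115 [-0. -0. 15.]
0.49 0.23 [-0. -3. 30.]
0.6 0.345 [-0. -7. 44.]
0.72 0.46 [ -0. -13.  58.]
0.83 0.575 [ -0. -20.  71.]
0.95 0.69 [ -0. -29.  83.]
1.06 0.805 [ -0. -39.  94.]
1.18 0.92 [ -0. -51. 103.]
1.29 1.035 [ -0. -63. 112.]
1.41 1.15 [ -0. -76. 119.]
1.52 1.265 [ -0. -90. 124.]
1.64 1.38 [  -0. -105.  128.]
1.75 1.495 [  -0. -120.  130.]
```

```bash
python3 -m pendant '[[22,[0,0,15],[0.115,0,0]],[22,[0,-3,30],[0.23,0,0]],[22,[0,-7,44],[0.345,0,0]],[22,[0,-13,58],[0.46,0,0]],[22,[0,-20,71],[0.575,0,0]],[22,[0,-29,83],[0.69,0,0]],[22,[0,-39,94],[0.805,0,0]],[22,[0,-39,94],[0.805,0,0]]]';  python3 - <<'E'
from h import *
state()
o,t,r=tool(); C=np.array([.5605,.2195,t[2]]); v=t-C; print(np.linalg.norm(v), np.arctan2(v[1],-v[0]))
th0=np.arctan2(v[1],-v[0])
for th in th0+.115*np.arange(1,8):
    p=C+.13*np.array([-np.cos(th),np.sin(th),0]); 
    print(round(th,2),round(th-th0,3),(r.inv().apply(p-t)*1000).round(0))
E
```

```text
time_s: 8.85
tool_pos: [0.4996, 0.3341, 0.2133]
tool_rot: [-44.6, 89.9, -15.9]
force: [-0.4, -1.5, 2.7]
grip_width: 0.0262
t 8.85 pos [0.4996, 0.3341, 0.2133] x [0.002, -0.001, -1.0] zjaw deg 28.7 F [-0.4, -1.5, 2.7] w 26.2 q [-50.7, 12.4, 16.8, 91.1, -3.5, 77.0, -4.7]
0.12971282907256468 1.082478590329125
1.2 0.115 [ 0. -1. 15.]
1.31 0.23 [ 0. -4. 30.]
1.43 0.345 [ 0. -8. 44.]
1.54 0.46 [  0. -14.  58.]
1.66 0.575 [  0. -22.  70.]
1.77 0.69 [  0. -31.  82.]
1.89 0.805 [  0. -41.  93.]
```

```bash
python3 -m pendant '[[22,[0,-1,15],[0.115,0,0]],[22,[0,-4,30],[0.23,0,0]],[22,[0,-8,44],[0.345,0,0]],[22,[0,-14,58],[0.46,0,0]],[22,[0,-22,70],[0.575,0,0]],[22,[0,-22,70],[0.575,0,0]],[60,[0,-22,70],[0.575,0,0]],[60,[0,-22,70],[0.575,0,0]],[60,[0,-22,70],[0.575,0,0]],[60,[0,-22,70],[0.575,0,0]]]'; python3 -m pendant '[[60,[-20,0,0],[0,0,0]],[80,[-60,0,0],[0,0,0]],[80,[-100,0,0],[0,0,0]],[80,[-100,0,0],[0,0,0]]]'
python3 - <<'E'
from h import *
state()
d=cam("wrist"); cv2.imwrite("pics/w8.png",d["image"])
d=cam("scene"); cv2.imwrite("pics/s8.png",d["image"])
E
```

```text
time_s: 9.68
tool_pos: [0.5685, 0.3482, 0.2133]
tool_rot: [-167.3, 90.0, -171.2]
force: [-0.1, 0.9, 1.1]
grip_width: 0.0453
time_s: 10.02
tool_pos: [0.5716, 0.3495, 0.3228]
tool_rot: [39.2, 89.2, 35.3]
force: [0.4, 0.7, 0.8]
grip_width: 0.072
t 10.0167 pos [0.5716, 0.3495, 0.3228] x [0.011, 0.008, -1.0] zjaw deg -3.9 F [0.4, 0.7, 0.8] w 72.0 q [-49.9, 19.5, 22.4, 70.8, -7.4, 90.3, -32.6]
```

View pics/w8.png

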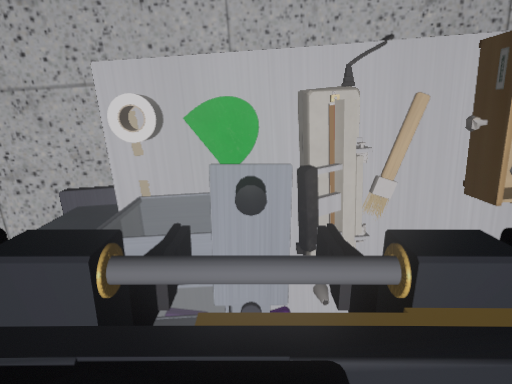

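View pics/s8.png

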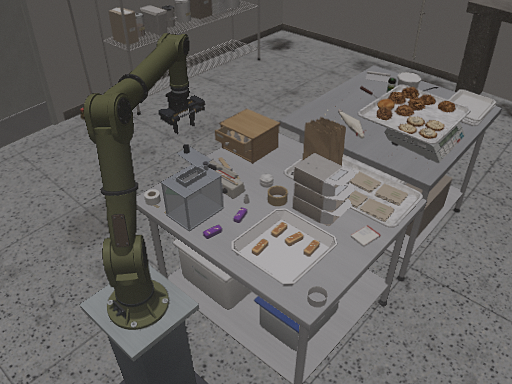

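Run:
```python
from h import *
d=cam("top"); im=d["image"]
cv2.imwrite("pics/t8.png",cv2.resize(im[180:280,120:240],(720,600),interpolation=cv2.INTER_CUBIC))
for r in models.landmark_of("top","jar_neck")[:2]:
    v,u=r["centre"][0]*384,r["centre"][1]*512; print(r["confidence"],u,v,px2plane(d,u,v,.208))
vv,uu=np.mgrid[150:290,110:250]; vv=vv.ravel();uu=uu.ravel(); P=px2w(d,uu,vv)
k=(P[:,2]>.16)&(P[:,2]<.21)&(P[:,1]>.1)&(P[:,0]<.6)
print("jar",cv2.minAreaRect((P[k][:,:2]*1000).astype(np.float32)))
k=(P[:,2]<.15)&(P[:,1]>.18)&(P[:,1]<.26)&(P[:,0]>.41)&(P[:,0]<.55)
print("hole",k.sum())
q=px2plane(d,uu[k],vv[k],.208); print(q.mean(0),q.min(0),q.max(0))
```

```text
0.82 182.2208 227.5968 [[0.47262465 0.23350754 0.208     ]]
jar ((488.9283447265625, 244.43128967285156), (204.4088592529297, 221.79881286621094), 89.73961639404297)
hole 325
[0.47611724 0.20795202 0.208     ] [0.42734564 0.19390313 0.208     ] [0.52648667 0.22187279 0.208     ]
```

View pics/t8.png

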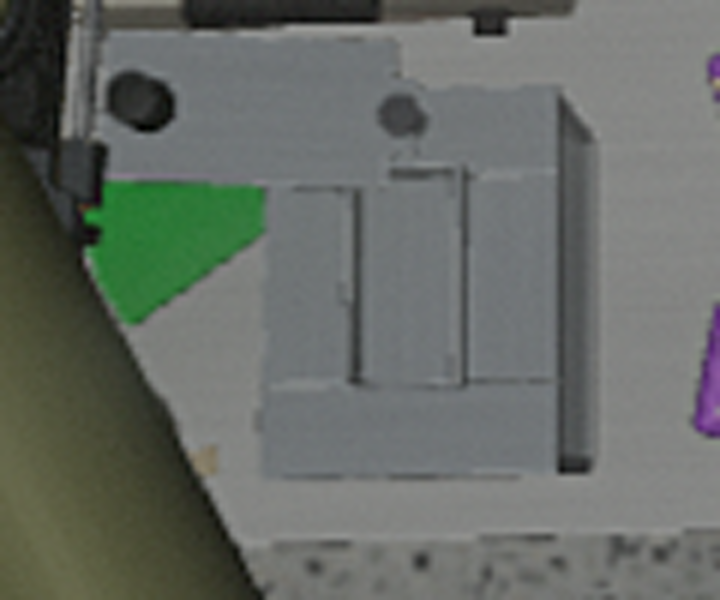

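Run:
```python
from h import *
d=cam("top")
for u,v in ((179.2,211),(197.5,208.5),(179,243.8),(197.5,243.8)): print(u,v,px2plane(d,u,v,.208).round(4)[0,:2])
g=d["image"][180:280,120:240].astype(np.uint8)
g=cv2.cvtColor(g,cv2.COLOR_BGR2GRAY); c=cv2.createCLAHE(4,(4,4)).apply(g)
cv2.imwrite("pics/t9.png",cv2.resize(c,(720,600),interpolation=cv2.INTER_CUBIC))
```

```text
179.2 211 [0.5243 0.2429]
197.5 208.5 [0.5303 0.1861]
179 243.8 [0.4234 0.2433]
197.5 243.8 [0.4216 0.1867]
```

View pics/t9.png

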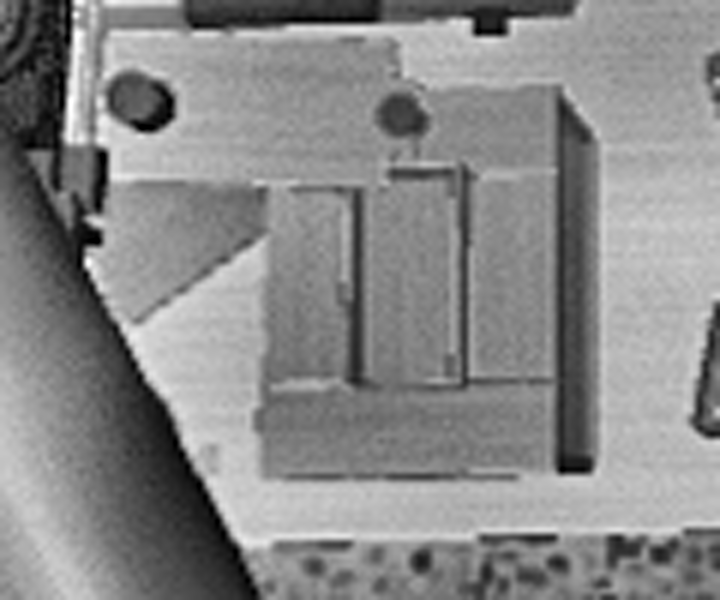

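Run:
```python
from h import *
goto([.56,.22,.34],90)
```

```text
shift [-28.0, -128.4, 0.3] dist 131.4
turn [-1.639, -0.003, -0.001] deg 93.9
turn [1.502, -0.001, 0.003] deg 86.1
```

```bash
python3 -m pendant '[[80,[-28,-15,0],[-0.12,0,0]],[80,[-28,-30,0],[-0.24,0,0]],[80,[-28,-45,0],[-0.36,0,0]],[80,[-28,-60,0],[-0.48,0,0]],[80,[-28,-75,0],[-0.6,0,0]],[80,[-28,-90,0],[-0.72,0,0]],[80,[-28,-105,0],[-0.84,0,0]],[80,[-28,-128,0],[-0.96,0,0]],[80,[-28,-128,0],[-1.08,0,0]],[80,[-28,-128,0],[-1.2,0,0]]]';python3 -m pendant '[[80,[0,0,0],[-0.12,0,0]],[80,[0,0,0],[-0.24,0,0]],[80,[0,0,0],[-0.36,0,0]],[80,[0,0,0],[-0.43,0,0]],[80,[0,0,0],[-0.43,0,0]]]'
python3 - <<'E'
from h import *
state()
d=cam("wrist"); cv2.imwrite("pics/w9.png",d["image"])
for l in ("jar_neck","jar"):
  for r in models.landmark_of("wrist",l)[:2]:
    v,u=r["centre"][0]*384,r["centre"][1]*512; print(l,r["confidence"],u,v,px2plane(d,u,v,.208))
e=cam("top"); cv2.imwrite("pics/t10.png",e["image"])
E
```

```text
time_s: 11.1
tool_pos: [0.5601, 0.2184, 0.3401]
tool_rot: [146.8, 89.9, -148.2]
force: [-0.0, 1.2, 0.3]
grip_width: 0.0799
time_s: 11.52
tool_pos: [0.5598, 0.2205, 0.3397]
tool_rot: [114.2, 89.8, -156.3]
force: [-0.3, 0.5, -0.7]
grip_width: 0.0796
t 11.5167 pos [0.5598, 0.2205, 0.3397] x [-0.003, -0.001, -1.0] zjaw deg 89.6 F [-0.3, 0.5, -0.7] w 79.6 q [-37.0, 10.9, 15.5, 78.4, -2.9, 91.2, 67.8]
jar_neck 0.91 257.0752 101.10719999999999 [[0.47965425 0.22549654 0.208     ]]
jar 0.91 256.0 103.296 [[0.48163409 0.22446561 0.208     ]]
```

View pics/w9.png

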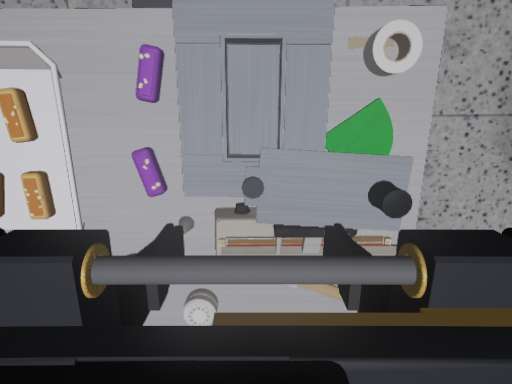

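View pics/t10.png

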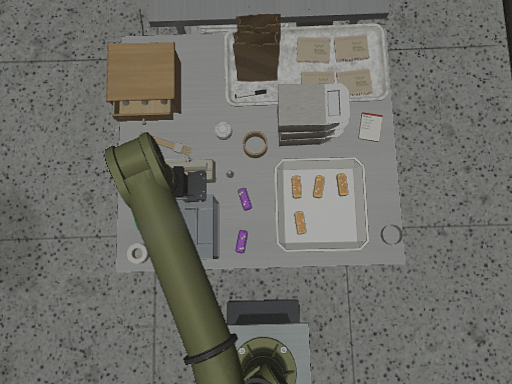

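Run:
```python
from h import *
d=cam("wrist")
cv2.imwrite("pics/w9c.png",cv2.resize(d["image"][0:210,160:345],(705,800))[:600])
vv,uu=np.mgrid[0:200,180:330]; vv=vv.ravel();uu=uu.ravel(); P=px2w(d,uu,vv)
m=(P[:,2]>.203)&(P[:,2]<.2105)&(P[:,0]<.515)
print("rim",m.sum(),P[m].mean(0),P[m].min(0),P[m].max(0), cv2.minAreaRect((P[m][:,:2]*1000).astype(np.float32)))
for lo,hi in ((.49,.51),(.46,.48),(.44,.45)):
    q=P[m&(P[:,0]>lo)&(P[:,0]<hi)]; c=q[:,1].mean(); print(lo,q[q[:,1]<.22][:,1].mean(),q[q[:,1]>.22][:,1].mean(), len(q))
k=(P[:,2]<.15)&(abs(P[:,1]-.22)<.05)&(P[:,0]<.57)&(P[:,0]>.38); q=px2plane(d,uu[k],vv[k],.208); print("hole",k.sum(),q.mean(0),np.percentile(q,[1,99],axis=0))
```

```text
rim 1295 [0.45513291 0.22180978 0.2075389 ] [0.42100327 0.19128715 0.203089  ] [0.51475191 0.25200422 0.21015351] ((468.10028076171875, 221.6962432861328), (60.00396728515625, 93.81661987304688), 89.443359375)
0.49 0.1936089214920392 0.24920145589707235 196
0.46 0.19401581650399213 0.24948617910387488 213
0.44 0.19432723748138378 0.24975455262425875 99
hole 5363 [0.47652429 0.22146095 0.208     ] [[0.43124766 0.19833377 0.208     ]
 [0.52744867 0.24513684 0.208     ]]
```

View pics/w9c.png

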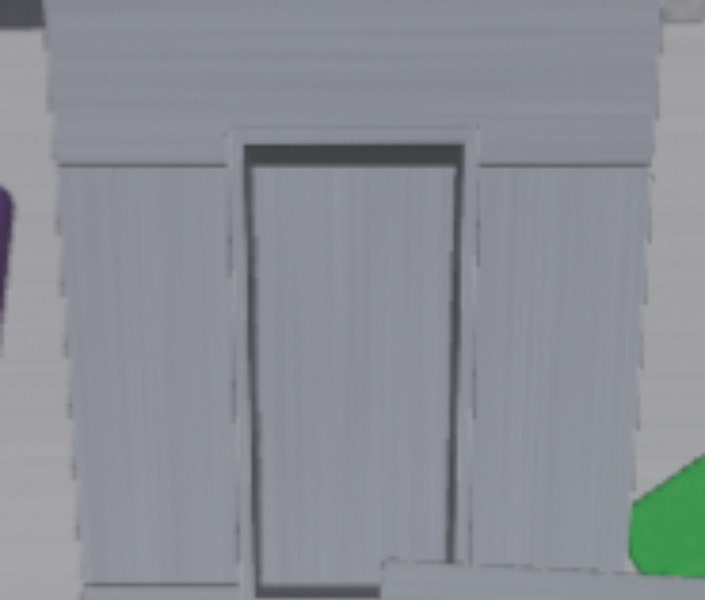

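```bash
python3 -m pendant '[[80,[0,-4,-38],[0,0,0]],[80,[0,-8,-77],[0,0,0]],[80,[0,-15,-116],[0,0,0]],[80,[10,-20,-154],[0,0,0]],[70,[25,-30,-190],[0,0,0]],[60,[45,-37,-225],[0,0,0]],[55,[65,-44,-260],[0,0,0]],[52,[85,-50,-293],[0,0,0]],[50,[105,-57,-325],[0,0,0]],[50,[125,-57,-357],[0,0,0]]]'; python3 -m pendant '[[50,[30,0,0],[0,0,0]],[50,[55,0,0],[0,0,0]],[50,[55,0,0],[0,0,0]],[50,[55,0,0],[0,0,0]]]';cat > bis.py <<'E'
from h import *
import sys
def find(c,tag,zt=.031):
    d=cam(c); cv2.imwrite(f"pics/{tag}.png",d["image"]); out=[]
    for r in models.masks_of(c,"biscotto_0"):
        m=r["pixels"]; vv,uu=np.nonzero(m); b,g,rr=d["image"][m].mean(0)
        P=px2plane(d,uu,vv,zt); rect=cv2.minAreaRect((P[:,:2]*1000).astype(np.float32))
        # top face by depth
        Q=px2w(d,uu,vv); t=(abs(Q[:,2]-zt)<.006)
        if t.sum()<10: print("few",uu.mean(),vv.mean(),np.median(Q[:,2]) if len(Q) else None, 'bgr',[int(b),int(g),int(rr)]);continue
        q=Q[t][:,:2]; rt=cv2.minAreaRect((q*1000).astype(np.float32)); bx=cv2.boxPoints(rt)
        e=max((bx[1]-bx[0],bx[2]-bx[1]),key=np.linalg.norm); a=np.degrees(np.arctan2(e[1],e[0])); a=(a+90)%180-90
        print("purple" if b>g else "BISC",round(r["confidence"],2),"px",int(uu.mean()),int(vv.mean()),"ctr",np.array(rt[0]).round(1),"size",np.array(rt[1]).round(0),"axis",round(float(a),1),"z",np.median(Q[t][:,2]).round(4))
    return d
if __name__=="__main__":
    state(); find(sys.argv[1],sys.argv[2]); state()
E
python3 bis.py wrist w10
```

```text
time_s: 12.6
tool_pos: [0.6147, -0.1382, 0.2153]
tool_rot: [-100.8, 90.0, -11.4]
force: [-0.1, 0.2, -0.3]
grip_width: 0.0526
time_s: 12.93
tool_pos: [0.6131, -0.1363, 0.1603]
tool_rot: [80.9, 89.8, 170.4]
force: [-0.2, 0.1, 0.4]
grip_width: 0.0501
t 12.9333 pos [0.6131, -0.1363, 0.1603] x [-0.003, 0.001, -1.0] zjaw deg 89.4 F [-0.2, 0.1, 0.4] w 50.1 q [-12.4, 18.6, 27.9, 91.2, -9.0, 72.6, 106.4]
BISC 0.81 px 251 188 ctr [ 621.1 -137. ] size [78. 32.] axis 1.6 z 0.0312
BISC 0.65 px 96 191 ctr [ 623.1 -300.2] size [76. 31.] axis 3.7 z 0.0311
purple 0.64 px 430 150 ctr [585.6  47.9] size [74. 28.] axis 15.9 z 0.0267
BISC 0.58 px 176 187 ctr [ 620.1 -215.9] size [32. 78.] axis -12.3 z 0.0311
BISC 0.58 px 242 55 ctr [ 494.1 -144.4] size [79. 32.] axis 5.8 z 0.0311
t 13.0333 pos [0.6152, -0.1365, 0.1633] x [0.003, -0.0, -1.0] zjaw deg 89.5 F [0.6, 0.2, -0.6] w 49.9 q [-12.4, 18.5, 27.9, 91.0, -9.0, 72.6, 106.4]
```

View pics/w10.png

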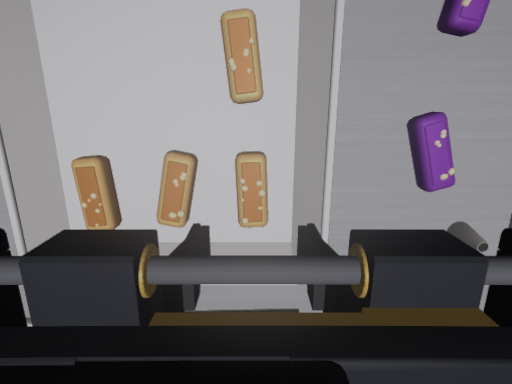

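Run:
```python
from h import *
goto([.6205,-.137,.04],91.6)
```

```text
shift [123.3, -5.0, -0.4] dist 123.4
turn [-0.037, -0.0, 0.003] deg 2.1
turn [3.105, 0.004, 0.0] deg 177.9
```

```bash
python3 -m pendant '[[52,[40,-5,-1],[-0.037,0,0]],[52,[80,-6,-1],[-0.037,0,0]],[52,[105,-6,-1],[-0.037,0,0]],[52,[123,-6,-1],[-0.037,0,0]],[52,[123,-6,-1],[-0.037,0,0]]]'; python3 -m pendant '[[52,[10,0,0],[0,0,0]],[52,[20,0,0],[0,0,0]],[52,[20,0,0],[0,0,0]]]';python3 - <<'E'
from h import *
d=cam("wrist"); cv2.imwrite("pics/w11.png",d["image"]); goto([.6205,-.137,.006],91.6); state()
vv,uu=np.mgrid[190:260,120:400]; P=px2w(d,uu.ravel(),vv.ravel())
k=(abs(P[:,0]-.609)<.004)&(abs(P[:,1]+.137)<.06)&(P[:,2]>.02); print(P[k][:,2].min() if k.any() else None)
E
```

```text
time_s: 13.45
tool_pos: [0.6185, -0.1366, 0.036]
tool_rot: [78.3, 89.8, 170.0]
force: [-0.5, 0.2, -0.2]
grip_width: 0.0518
time_s: 13.7
tool_pos: [0.6202, -0.1376, 0.0182]
tool_rot: [-54.4, 90.0, 37.1]
force: [-0.5, 0.5, 0.1]
grip_width: 0.0517
shift [12.8, -0.2, 0.7] dist 12.8
turn [-0.0, 0.0, 0.001] deg 0.0
turn [3.141, 0.001, -0.0] deg 180.0
t 13.75 pos [0.6203, -0.1377, 0.0188] x [0.001, 0.0, -1.0] zjaw deg 91.6 F [-0.5, -0.1, 0.3] w 52.1 q [-10.1, 27.1, 25.5, 97.7, -13.4, 58.2, 111.6]
0.02019428910706464
```

View pics/w11.png

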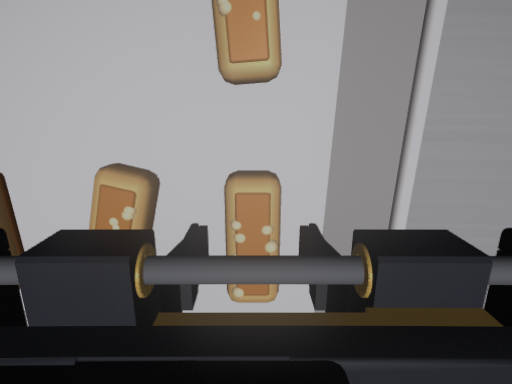

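```bash
python3 -m pendant '[[52,[7,0,0],[0,0,0]],[52,[13,0,1],[0,0,0]],[52,[13,0,1],[0,0,0]],[25,[13,0,1],[0,0,0]],[25,[13,0,1],[0,0,0]],[25,[13,0,1],[0,0,0]],[25,[13,0,1],[0,0,0]],[25,[13,0,1],[0,0,0]],[25,[13,0,1],[0,0,0]],[25,[13,0,1],[0,0,0]]]' 30; python3 -m pendant '[[25,[0,0,0],[0,0,0]],[25,[-20,0,0],[0,0,0]],[25,[-55,0,0],[0,0,0]],[25,[-55,0,0],[0,0,0]]]'
python3 - <<'E'
from h import *
d=cam("wrist"); cv2.imwrite("pics/w12.png",d["image"]);state()
E
```

```text
time_s: 14.58
tool_pos: [0.6202, -0.1371, 0.0057]
tool_rot: [-99.3, 90.0, -7.8]
force: [-0.3, -0.4, 1.4]
grip_width: 0.0319
time_s: 14.92
tool_pos: [0.6238, -0.138, 0.0663]
tool_rot: [-98.9, 89.5, -7.4]
force: [1.4, -1.2, 1.4]
grip_width: 0.0315
t 14.9667 pos [0.6228, -0.1377, 0.0641] x [0.007, -0.001, -1.0] zjaw deg 91.6 F [0.1, 0.2, -0.4] w 31.8 q [-10.9, 24.2, 26.4, 95.8, -11.9, 62.3, 110.5]
```

View pics/w12.png

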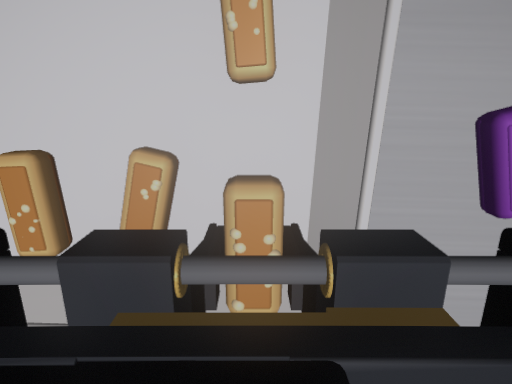

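Run:
```python
from h import *
goto([.474,.2217,.26],90)
```

```text
shift [-197.2, 137.7, 363.1] dist 435.5
turn [0.027, -0.001, 0.007] deg 1.6
turn [-3.114, -0.011, -0.001] deg 178.4
```

```bash
python3 -m pendant '[[25,[-38,0,5],[0,0,0]],[25,[-76,5,15],[0,0,0]],[25,[-114,10,30],[0,0,0]],[25,[-150,20,45],[0,0,0]],[25,[-180,30,70],[0,0,0]],[25,[-197,42,105],[0,0,0]],[25,[-197,56,143],[0.027,0,0.007]],[25,[-197,70,181],[0.027,0,0.007]],[25,[-197,84,219],[0.027,0,0.007]],[25,[-197,98,256],[0.027,0,0.007]]]'; python3 -m pendant '[[25,[0,13,36],[0,0,0]],[25,[0,26,72],[0,0,0]],[25,[0,38,105],[0,0,0]],[25,[0,38,105],[0,0,0]],[25,[0,38,105],[0,0,0]]]'
python3 - <<'E'
from h import *
d=cam("wrist"); cv2.imwrite("pics/w13.png",d["image"]);state();goto([.474,.2217,.202],90)
E
```

```text
time_s: 15.8
tool_pos: [0.5135, 0.1182, 0.2567]
tool_rot: [89.4, 89.6, 179.5]
force: [0.4, 0.5, -1.0]
grip_width: 0.0318
time_s: 16.22
tool_pos: [0.4754, 0.2238, 0.2565]
tool_rot: [94.3, 89.5, -175.3]
force: [0.6, -1.3, -0.5]
grip_width: 0.0316
t 16.2667 pos [0.4764, 0.2215, 0.2567] x [-0.008, -0.001, -1.0] zjaw deg 90.1 F [0.7, -1.2, -0.8] w 31.8 q [-39.1, 2.3, 11.8, 96.9, -0.6, 81.3, 62.9]
shift [54.7, 2.0, 0.3] dist 54.8
turn [0.002, -0.001, -0.008] deg 0.5
turn [-3.14, 0.013, -0.002] deg 179.9
```

View pics/w13.png

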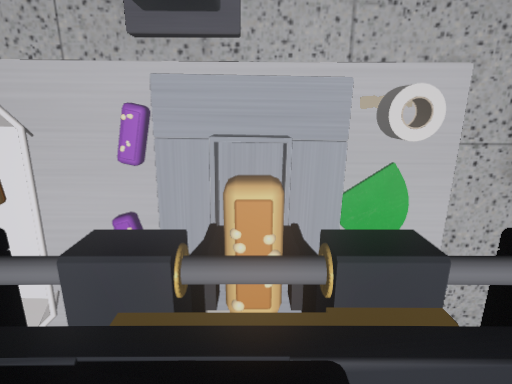

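```bash
python3 -m pendant '[[25,[30,2,0],[0,0,-0.007]],[25,[50,2,0],[0,0,-0.007]],[25,[54,2,0],[0,0,-0.007]],[25,[54,2,0],[0,0,-0.007]]]'
python3 - <<'E'
from h import *
d=cam("wrist"); cv2.imwrite("pics/w14.png",d["image"]);state()
E
```

```text
time_s: 16.6
tool_pos: [0.4742, 0.2191, 0.202]
tool_rot: [127.4, 89.8, -142.7]
force: [-0.1, -0.8, 0.4]
grip_width: 0.0318
t 16.65 pos [0.475, 0.2199, 0.2036] x [-0.001, -0.001, -1.0] zjaw deg 89.9 F [1.2, -0.3, -0.2] w 31.7 q [-39.0, 3.1, 11.7, 102.1, -0.6, 74.9, 62.7]
```

View pics/w14.png

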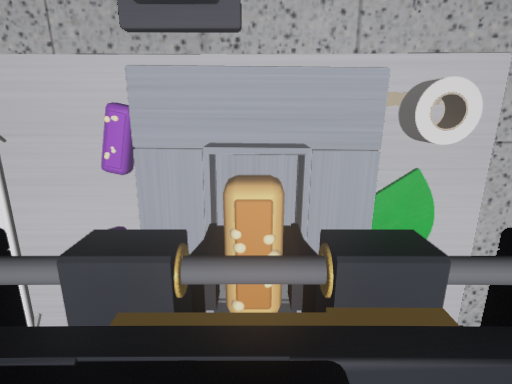

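```bash
python3 -m pendant '[[25,[0,0,2],[0,0,0]],[60,[0,0,2],[0,0,0]],[60,[0,0,2],[0,0,0]],[60,[0,0,2],[0,0,0]],[60,[0,0,2],[0,0,0]],[60,[0,0,2],[0,0,0]],[60,[0,0,2],[0,0,0]],[60,[0,0,2],[0,0,0]]]'; python3 -m pendant '[[50,[-40,0,0],[0,0,0]],[50,[-80,0,0],[0,0,0]],[50,[-80,0,0],[0,0,0]]]'
python3 - <<'E'
from h import *
d=cam("wrist"); cv2.imwrite("pics/w15.png",d["image"]);state();goto([.494,-.1445,.16],95.8)
E
python3 bis.py top t15
python3 bis.py scene s15
```

```text
time_s: 17.32
tool_pos: [0.4746, 0.2233, 0.2037]
tool_rot: [-92.6, 90.0, -2.6]
force: [-0.2, -1.3, 0.7]
grip_width: 0.0595
time_s: 17.57
tool_pos: [0.4778, 0.2248, 0.2916]
tool_rot: [-59.3, 89.3, 30.7]
force: [0.9, 0.6, 0.5]
grip_width: 0.0516
t 17.6167 pos [0.4768, 0.2244, 0.2883] x [0.008, 0.004, -1.0] zjaw deg 90.0 F [0.2, 1.0, -0.9] w 50.6 q [-39.4, 1.2, 11.6, 94.5, -0.3, 83.9, 62.2]
shift [126.8, -16.1, -369.5] dist 391.0
turn [-0.101, 0.004, 0.008] deg 5.8
turn [3.041, 0.012, -0.006] deg 174.2
t 17.6167 pos [0.4768, 0.2244, 0.2883] x [0.008, 0.004, -1.0] zjaw deg 90.0 F [0.2, 1.0, -0.9] w 50.6 q [-39.4, 1.2, 11.6, 94.5, -0.3, 83.9, 62.2]
BISC 0.68 px 300 222 ctr [ 493.7 -145.4] size [71. 27.] axis 4.5 z 0.0313
BISC 0.61 px 189 238 ctr [447.7 241.6] size [15. 26.] axis -80.0 z 0.0356
BISC 0.6 px 318 186 ctr [ 620.3 -217.4] size [32. 79.] axis -12.5 z 0.0313
purple 0.55 px 244 198 ctr [584.6  47.2] size [73. 28.] axis 16.8 z 0.028
purple 0.49 px 241 241 ctr [434.4  62.6] size [29. 76.] axis -9.6 z 0.0278
BISC 0.45 px 341 184 ctr [ 622.5 -301.6] size [32. 69.] axis -0.7 z 0.0309
t 17.7167 pos [0.4747, 0.2234, 0.2838] x [0.001, 0.0, -1.0] zjaw deg 90.0 F [0.1, 0.2, -0.9] w 50.6 q [-39.4, 1.3, 11.6, 94.8, -0.3, 83.9, 62.2]
t 17.7167 pos [0.4747, 0.2234, 0.2838] x [0.001, 0.0, -1.0] zjaw deg 90.0 F [0.1, 0.2, -0.9] w 50.6 q [-39.4, 1.3, 11.6, 94.8, -0.3, 83.9, 62.2]
BISC 0.61 px 310 248 ctr [ 620.1 -303.7] size [82. 32.] axis 3.7 z 0.0295
purple 0.52 px 212 231 ctr [431.7  59.3] size [29. 75.] axis -7.2 z 0.0272
BISC 0.47 px 260 246 ctr [ 488.7 -148.6] size [79. 33.] axis 5.4 z 0.0304
BISC 0.45 px 293 238 ctr [ 617.3 -217.9] size [33. 76.] axis -15.8 z 0.0303
t 17.8167 pos [0.4739, 0.223, 0.2822] x [-0.002, -0.001, -1.0] zjaw deg 90.0 F [0.3, 0.3, 0.3] w 50.4 q [-39.4, 1.4, 11.6, 94.9, -0.3, 83.9, 62.2]
```

View pics/w15.png

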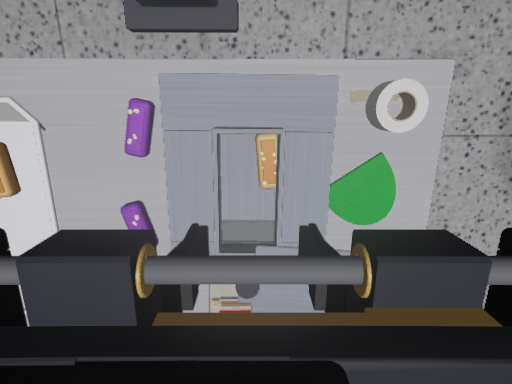

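View pics/s15.png

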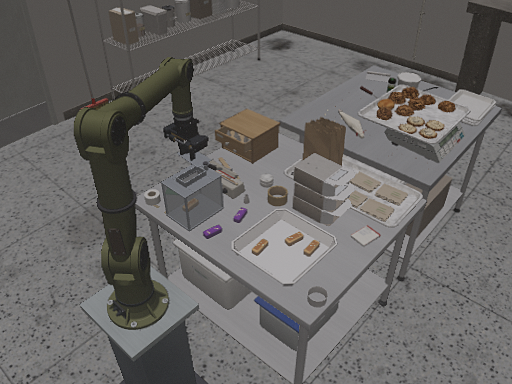

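Run:
```python
from h import *
goto([.4935,-.1445,.06],95.8)
```

```text
shift [222.6, -19.9, -367.2] dist 429.9
turn [-0.101, -0.001, -0.002] deg 5.8
turn [3.041, -0.003, 0.002] deg 174.2
```

```bash
python3 -m pendant '[[50,[0,-2,-40],[0,0,0]],[50,[0,-4,-80],[0,0,0]],[50,[0,-6,-120],[0,0,0]],[50,[10,-8,-160],[0,0,0]],[50,[20,-10,-200],[-0.02,0,0]],[50,[40,-12,-236],[-0.05,0,0]],[50,[60,-14,-270],[-0.1,0,0]],[52,[80,-16,-306],[-0.1,0,0]],[52,[100,-20,-340],[-0.1,0,0]],[52,[125,-20,-367],[-0.1,0,0]]]'; python3 -m pendant '[[52,[38,0,0],[0,0,0]],[52,[75,0,0],[0,0,0]],[52,[97,0,0],[0,0,0]],[52,[97,0,0],[0,0,0]],[52,[97,0,0],[0,0,0]]]'; python3 bis.py wrist w16;python3 - <<'E'
from h import *
goto([.4935,-.1445,.006],95.8)
E
```

```text
time_s: 18.65
tool_pos: [0.4943, -0.1467, 0.1575]
tool_rot: [-153.8, 89.9, -58.1]
force: [0.8, 1.1, -0.6]
grip_width: 0.052
time_s: 19.07
tool_pos: [0.4929, -0.1436, 0.0601]
tool_rot: [87.1, 89.7, -177.2]
force: [-0.7, -0.2, 0.6]
grip_width: 0.052
t 19.0667 pos [0.4929, -0.1436, 0.0601] x [-0.004, -0.0, -1.0] zjaw deg 95.7 F [-0.7, -0.2, 0.6] w 52.0 q [-17.7, 10.6, 33.8, 113.3, -6.8, 58.3, 115.0]
BISC 0.86 px 250 206 ctr [ 488.6 -145.1] size [69. 32.] axis 5.7 z 0.0313
few 505.61479591836735 190.05357142857142 0.009347670902671579 bgr [48, 20, 37]
t 19.1667 pos [0.4957, -0.1439, 0.0629] x [0.002, -0.0, -1.0] zjaw deg 95.8 F [1.0, -1.2, -0.4] w 51.9 q [-17.7, 10.4, 33.8, 113.1, -6.8, 58.3, 115.0]
shift [56.9, 2.3, -0.4] dist 56.9
turn [-0.001, -0.001, 0.002] deg 0.1
turn [3.141, 0.003, 0.001] deg 180.0
```

```bash
python3 -m pendant '[[52,[20,2,-1],[0,0,0]],[52,[40,2,-1],[0,0,0]],[52,[50,2,-1],[0,0,0]],[52,[56,2,-1],[0,0,0]],[52,[56,2,-1],[0,0,0]],[25,[56,2,-1],[0,0,0]],[25,[56,2,-1],[0,0,0]],[25,[56,2,-1],[0,0,0]],[25,[56,2,-1],[0,0,0]],[25,[56,2,-1],[0,0,0]]]' 30; python3 -m pendant '[[25,[0,0,0],[0,0,0]],[25,[0,0,0],[0,0,0]],[25,[0,0,0],[0,0,0]],[25,[-20,0,0],[0,0,0]],[25,[-55,0,0],[0,0,0]],[25,[-95,0,0],[0,0,0]],[25,[-130,0,0],[0,0,0]],[25,[-130,0,0],[0,0,0]]]'
python3 - <<'E'
from h import *
d=cam("wrist"); cv2.imwrite("pics/w17.png",d["image"]);state();goto([.474,.2217,.262],90)
E
```

```text
time_s: 20.0
tool_pos: [0.4935, -0.145, 0.0064]
tool_rot: [-96.3, 89.9, -0.6]
force: [-1.3, 0.4, 2.5]
grip_width: 0.0312
time_s: 20.67
tool_pos: [0.4972, -0.1462, 0.1424]
tool_rot: [-99.6, 89.3, -3.9]
force: [1.8, -1.0, -0.3]
grip_width: 0.0314
t 20.7167 pos [0.4956, -0.1455, 0.1394] x [0.008, -0.0, -1.0] zjaw deg 95.7 F [0.5, 0.6, -0.5] w 31.7 q [-19.3, 4.7, 34.6, 108.9, -3.0, 66.9, 112.1]
shift [-122.9, -16.2, 367.4] dist 387.7
turn [0.1, -0.001, 0.008] deg 5.8
turn [-3.041, -0.012, -0.001] deg 174.3
```

View pics/w17.png

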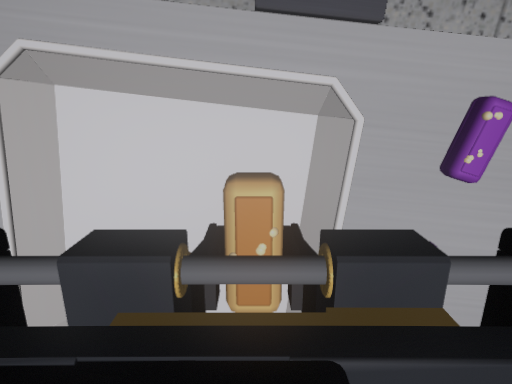

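```bash
python3 -m pendant '[[25,[-30,-2,25],[0,0,0]],[25,[-60,-4,55],[0,0,0]],[25,[-90,-6,85],[0,0,0]],[25,[-118,-8,115],[0.02,0,0]],[25,[-123,-9,155],[0.05,0,0]],[25,[-123,-10,195],[0.1,0,0]],[25,[-123,-11,235],[0.1,0,0]],[25,[-123,-12,275],[0.1,0,0]],[25,[-123,-14,315],[0.1,0,0]],[25,[-123,-15,345],[0.1,0,0]]]'; python3 -m pendant '[[25,[0,-1,20],[0,0,0]],[25,[0,-1,20],[0,0,0]],[25,[0,-1,20],[0,0,0]],[25,[0,-1,20],[0,0,0]]]'
python3 - <<'E'
from h import *
d=cam("wrist"); cv2.imwrite("pics/w18.png",d["image"]);state();goto([.474,.2217,.203],90)
E
```

```text
time_s: 21.55
tool_pos: [0.4714, 0.2037, 0.2567]
tool_rot: [89.7, 89.8, 179.9]
force: [0.3, -0.2, -0.5]
grip_width: 0.0318
time_s: 21.88
tool_pos: [0.4741, 0.2185, 0.2574]
tool_rot: [139.7, 89.9, -130.4]
force: [0.1, -0.1, 0.2]
grip_width: 0.0318
t 21.9333 pos [0.4743, 0.2181, 0.2577] x [-0.001, -0.001, -1.0] zjaw deg 89.9 F [0.2, 0.7, -0.1] w 31.6 q [-40.2, 1.5, 12.9, 97.6, -0.3, 81.1, 62.6]
shift [54.7, 0.3, 3.7] dist 54.9
turn [-0.002, -0.001, -0.001] deg 0.2
turn [3.14, -0.002, 0.002] deg 179.9
```

View pics/w18.png

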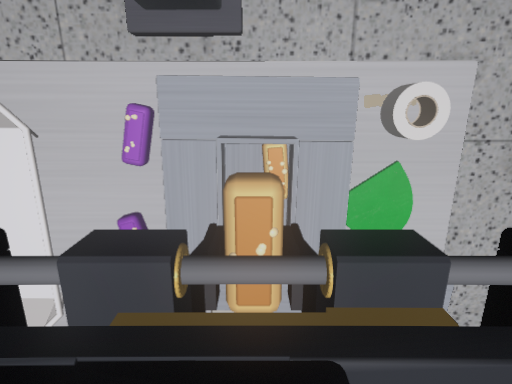

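```bash
python3 -m pendant '[[25,[30,0,4],[0,0,0]],[25,[50,0,4],[0,0,0]],[25,[54,0,4],[0,0,0]],[25,[54,0,4],[0,0,0]],[25,[54,0,4],[0,0,0]]]'
python3 - <<'E'
from h import *
d=cam("wrist"); cv2.imwrite("pics/w19.png",d["image"]);state()
E
```

```text
time_s: 22.35
tool_pos: [0.4748, 0.223, 0.2055]
tool_rot: [-69.8, 90.0, 20.2]
force: [-0.9, -0.4, -0.9]
grip_width: 0.0316
t 22.4 pos [0.4752, 0.2235, 0.2061] x [0.002, 0.001, -1.0] zjaw deg 89.9 F [-0.4, 0.0, -0.7] w 31.7 q [-40.3, 3.1, 12.7, 101.9, -0.7, 75.0, 62.5]
```

View pics/w19.png

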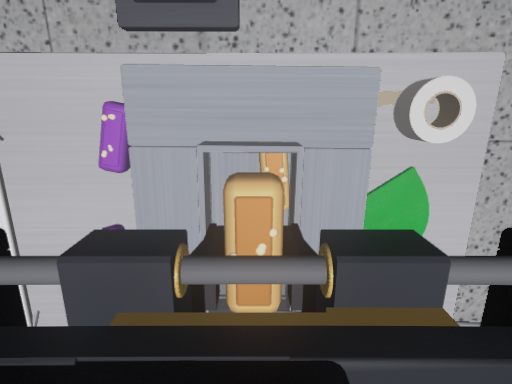

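```bash
python3 -m pendant '[[25,[0,0,-2],[0,0,0]],[60,[1,0,-2],[0,0,0]],[60,[1,0,-2],[0,0,0]],[60,[1,0,-2],[0,0,0]],[60,[1,0,-2],[0,0,0]],[60,[1,0,-2],[0,0,0]],[60,[1,0,-2],[0,0,0]],[60,[1,0,-2],[0,0,0]]]'; python3 -m pendant '[[50,[-40,0,0],[0,0,0]],[50,[-80,0,0],[0,0,0]],[50,[-80,0,0],[0,0,0]]]'; python3 bis.py wrist w20; python3 bis.py top t20;  python3 - <<'E'
from h import *
goto([.620,-.2165,.06],77.6)
E
```

```text
time_s: 23.07
tool_pos: [0.4742, 0.222, 0.2036]
tool_rot: [-139.1, 90.0, -49.1]
force: [-0.0, -0.2, 0.4]
grip_width: 0.0592
time_s: 23.32
tool_pos: [0.4774, 0.2235, 0.2915]
tool_rot: [-59.0, 89.3, 31.0]
force: [1.1, 0.9, 1.5]
grip_width: 0.0515
t 23.3167 pos [0.4774, 0.2235, 0.2915] x [0.011, 0.006, -1.0] zjaw deg 90.0 F [1.1, 0.9, 1.5] w 51.5 q [-40.5, 0.9, 12.7, 94.3, -0.2, 84.1, 62.3]
purple 0.96 px 140 127 ctr [433.7  64.2] size [29. 75.] axis -12.9 z 0.0267
purple 0.89 px 138 216 ctr [567.4  45.1] size [40. 28.] axis 14.8 z 0.0267
BISC 0.7 px 268 159 ctr [479.6 246.1] size [78. 29.] axis 0.7 z 0.0358
BISC 0.51 px 224 159 ctr [479.5 185.4] size [ 7. 70.] axis -1.4 z 0.0358
t 23.4167 pos [0.4753, 0.2224, 0.2856] x [0.004, 0.002, -1.0] zjaw deg 90.0 F [0.0, -0.5, -0.7] w 50.5 q [-40.4, 1.1, 12.7, 94.8, -0.3, 83.9, 62.3]
t 23.4167 pos [0.4753, 0.2224, 0.2856] x [0.004, 0.002, -1.0] zjaw deg 90.0 F [0.0, -0.5, -0.7] w 50.5 q [-40.4, 1.1, 12.7, 94.8, -0.3, 83.9, 62.3]
BISC 0.74 px 341 184 ctr [ 623.2 -302. ] size [76. 31.] axis 2.7 z 0.0301
purple 0.7 px 241 241 ctr [434.1  61.3] size [29. 75.] axis -13.2 z 0.0284
purple 0.61 px 244 198 ctr [583.6  48. ] size [75. 28.] axis 16.6 z 0.0279
BISC 0.56 px 318 186 ctr [ 620.4 -217.3] size [31. 78.] axis -11.6 z 0.0305
BISC 0.42 px 189 238 ctr [447.5 242.5] size [15. 28.] axis -78.2 z 0.0349
t 23.5167 pos [0.4738, 0.2217, 0.2828] x [-0.001, -0.001, -1.0] zjaw deg 90.0 F [-0.8, 0.1, 0.1] w 50.5 q [-40.4, 1.2, 12.7, 95.1, -0.3, 83.9, 62.3]
shift [222.9, -146.3, -438.1] dist 512.9
turn [0.217, -0.001, -0.001] deg 12.4
turn [-2.925, 0.002, -0.001] deg 167.6
```

View pics/w20.png

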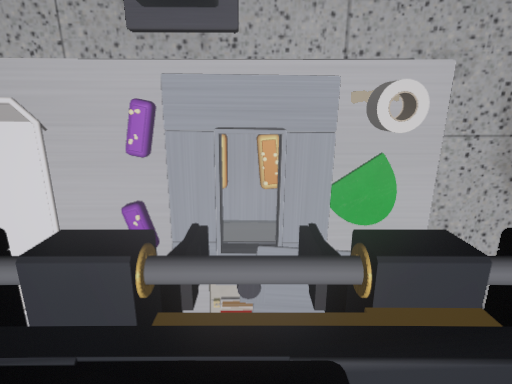

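View pics/t20.png

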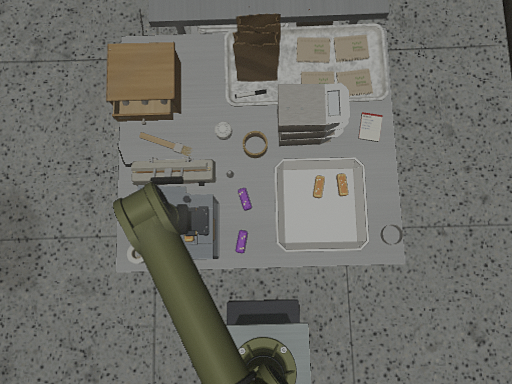

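```bash
python3 -m pendant '[[50,[0,-12,-38],[0,0,0]],[50,[0,-24,-76],[0,0,0]],[50,[0,-36,-114],[0,0,0]],[50,[5,-48,-152],[0,0,0]],[50,[10,-60,-190],[0.05,0,0]],[50,[20,-72,-226],[0.1,0,0]],[50,[30,-85,-262],[0.15,0,0]],[50,[40,-98,-298],[0.215,0,0]],[50,[50,-110,-334],[0.215,0,0]],[50,[60,-122,-370],[0.215,0,0]]]'
python3 - <<'E'
from h import *
goto([.620,-.2165,.07],77.6)
E
```

```text
time_s: 24.35
tool_pos: [0.5957, -0.1495, 0.2214]
tool_rot: [94.5, 89.8, 172.2]
force: [0.1, 0.7, 0.1]
grip_width: 0.0498
shift [151.3, -38.5, -60.2] dist 167.3
turn [0.002, -0.0, -0.003] deg 0.2
turn [-3.14, 0.004, -0.0] deg 179.9
```

```bash
python3 -m pendant '[[52,[20,-18,-30],[0,0,0]],[52,[45,-38,-60],[0,0,0]],[52,[80,-38,-60],[0,0,0]],[52,[110,-38,-60],[0,0,0]],[52,[110,-38,-60],[0,0,0]],[52,[110,-38,-60],[0,0,0]]]'; python3 bis.py wrist w21;  python3 - <<'E'
from h import *
goto([.620,-.2165,.006],77.6)
E
```

```text
time_s: 24.85
tool_pos: [0.6185, -0.2139, 0.1108]
tool_rot: [89.7, 89.6, 167.4]
force: [-0.1, 0.8, 0.9]
grip_width: 0.0521
t 24.85 pos [0.6185, -0.2139, 0.1108] x [-0.006, 0.001, -1.0] zjaw deg 77.7 F [-0.1, 0.8, 0.9] w 52.1 q [-8.3, 25.1, 32.7, 90.3, -14.1, 69.1, 104.7]
BISC 0.9 px 158 211 ctr [ 618.7 -299.5] size [68. 31.] axis 5.7 z 0.0313
BISC 0.77 px 250 195 ctr [ 619.6 -216.2] size [31. 77.] axis -12.6 z 0.0312
t 24.95 pos [0.6215, -0.2146, 0.1151] x [0.002, -0.0, -1.0] zjaw deg 77.7 F [0.1, -0.0, 0.5] w 51.9 q [-8.3, 24.9, 32.7, 90.0, -14.1, 69.1, 104.7]
shift [109.1, 1.2, -2.1] dist 109.1
turn [0.002, -0.0, 0.002] deg 0.2
turn [-3.139, -0.003, -0.0] deg 179.9
```

View pics/w21.png

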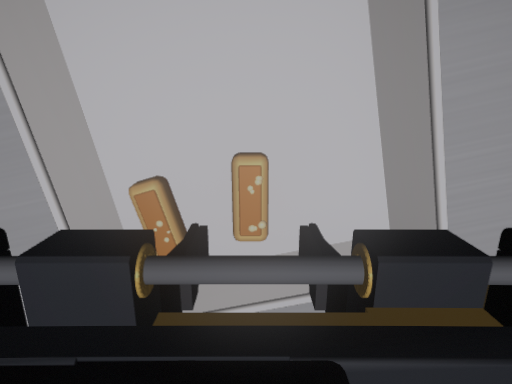

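```bash
python3 -m pendant '[[52,[35,1,-2],[0,0,0]],[52,[65,1,-2],[0,0,0]],[52,[85,1,-2],[0,0,0]],[52,[94,1,-2],[0,0,0]],[52,[94,1,-2],[0,0,0]],[52,[94,1,-2],[0,0,0]]]';   python3 - <<'E'
from h import *
state();goto([.620,-.2165,.006],77.6)
E
```

```text
time_s: 25.45
tool_pos: [0.6207, -0.2167, 0.0217]
tool_rot: [-91.6, 89.8, -13.9]
force: [0.2, -0.8, -0.2]
grip_width: 0.0524
t 25.45 pos [0.6207, -0.2167, 0.0217] x [0.003, -0.001, -1.0] zjaw deg 77.7 F [0.2, -0.8, -0.2] w 52.4 q [-6.7, 30.3, 30.8, 94.4, -17.4, 59.9, 107.2]
shift [15.7, 0.8, 0.0] dist 15.8
turn [0.002, -0.0, 0.003] deg 0.2
turn [-3.139, -0.005, -0.0] deg 179.9
```

```bash
python3 -m pendant '[[52,[10,1,0],[0,0,0]],[52,[16,1,0],[0,0,0]],[52,[16,1,0],[0,0,0]],[25,[16,1,0],[0,0,0]],[25,[16,1,0],[0,0,0]],[25,[16,1,0],[0,0,0]],[25,[16,1,0],[0,0,0]],[25,[16,1,0],[0,0,0]],[25,[16,1,0],[0,0,0]],[25,[16,1,0],[0,0,0]]]' 30; python3 -m pendant '[[25,[0,0,0],[0,0,0]],[25,[-20,0,0],[0,0,0]],[25,[-55,0,0],[0,0,0]],[25,[-95,0,0],[0,0,0]],[25,[-130,0,0],[0,0,0]],[25,[-130,0,0],[0,0,0]]]'
python3 - <<'E'
from h import *
d=cam("wrist"); cv2.imwrite("pics/w22.png",d["image"]);state();goto([.474,.2217,.262],90)
E
```

```text
time_s: 26.28
tool_pos: [0.6185, -0.2165, 0.004]
tool_rot: [-98.9, 90.0, -21.2]
force: [-0.0, -0.6, 2.0]
grip_width: 0.0319
time_s: 26.78
tool_pos: [0.6225, -0.2184, 0.142]
tool_rot: [-92.0, 89.3, -14.4]
force: [1.4, -1.0, 0.9]
grip_width: 0.0318
t 26.8333 pos [0.621, -0.2177, 0.1384] x [0.008, -0.002, -1.0] zjaw deg 77.7 F [1.2, -0.2, -0.6] w 31.8 q [-8.6, 23.6, 33.3, 88.9, -13.5, 71.0, 104.5]
shift [-125.7, 236.2, 397.9] dist 479.5
turn [-0.215, -0.001, 0.009] deg 12.3
turn [2.927, 0.013, 0.002] deg 167.7
```

View pics/w22.png

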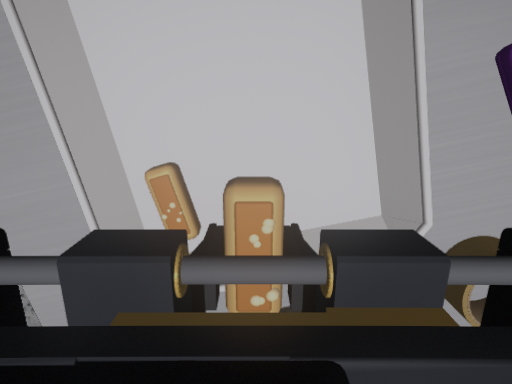

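```bash
python3 -m pendant '[[25,[-30,10,20],[0,0,0]],[25,[-60,25,45],[0,0,0]],[25,[-90,42,72],[0,0,0]],[25,[-115,60,100],[-0.03,0,0]],[25,[-126,78,133],[-0.06,0,0]],[25,[-126,98,166],[-0.1,0,0]],[25,[-126,118,199],[-0.15,0,0]],[25,[-126,138,232],[-0.215,0,0.008]],[25,[-126,158,265],[-0.215,0,0.008]],[25,[-126,177,298],[-0.215,0,0.008]]]'
python3 - <<'E'
from h import *
state();goto([.474,.2217,.262],90)
E
```

```text
time_s: 27.67
tool_pos: [0.507, 0.1142, 0.2582]
tool_rot: [87.9, 89.4, 177.9]
force: [0.0, 0.8, -0.6]
grip_width: 0.0318
t 27.6667 pos [0.507, 0.1142, 0.2582] x [-0.01, 0.0, -1.0] zjaw deg 90.0 F [0.0, 0.8, -0.6] w 31.8 q [-35.5, 1.4, 20.5, 97.7, -0.7, 81.6, 75.1]
shift [-3.4, 33.0, 107.5] dist 112.5
turn [0.001, 0.0, -0.01] deg 0.6
turn [-3.141, 0.016, 0.001] deg 180.0
```

```bash
python3 -m pendant '[[25,[0,11,36],[0,0,0]],[25,[0,22,72],[0,0,-0.008]],[25,[0,33,107],[0,0,-0.008]],[25,[0,33,107],[0,0,-0.008]],[25,[0,33,107],[0,0,-0.008]],[25,[0,33,107],[0,0,-0.008]]]'
python3 - <<'E'
from h import *
d=cam("wrist"); cv2.imwrite("pics/w23.png",d["image"]);state();goto([.474,.2217,.204],90)
E
```

```text
time_s: 28.17
tool_pos: [0.4755, 0.2187, 0.2587]
tool_rot: [126.6, 89.9, -143.4]
force: [-0.2, -0.5, -0.8]
grip_width: 0.0318
t 28.2167 pos [0.476, 0.218, 0.259] x [-0.001, -0.001, -1.0] zjaw deg 89.9 F [-0.9, 0.7, -1.3] w 31.5 q [-41.8, 1.6, 14.7, 97.3, -0.4, 81.2, 62.8]
shift [55.0, 1.9, 3.8] dist 55.2
turn [-0.002, -0.001, -0.001] deg 0.1
turn [3.14, -0.002, 0.001] deg 179.9
```

View pics/w23.png

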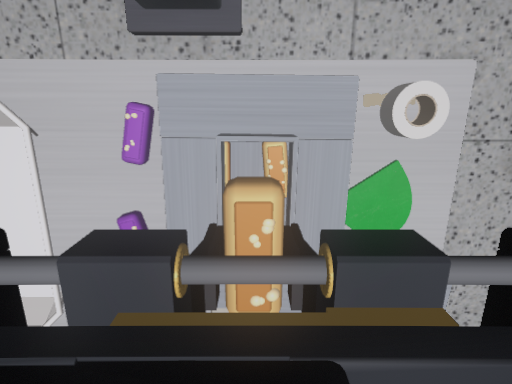

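```bash
python3 -m pendant '[[25,[30,2,3],[0,0,0]],[25,[50,2,3],[0,0,0]],[25,[55,2,3],[0,0,0]],[25,[55,2,3],[0,0,0]],[25,[55,2,3],[0,0,0]]]'
python3 - <<'E'
from h import *
d=cam("wrist"); cv2.imwrite("pics/w24.png",d["image"]);state()
E
```

```text
time_s: 28.63
tool_pos: [0.4745, 0.2216, 0.2056]
tool_rot: [-33.3, 89.9, 56.6]
force: [-0.1, 0.2, -0.5]
grip_width: 0.0313
t 28.6833 pos [0.4749, 0.2221, 0.2063] x [0.002, 0.002, -1.0] zjaw deg 89.9 F [0.0, -0.1, -0.2] w 31.8 q [-41.9, 2.9, 14.5, 102.0, -0.8, 75.0, 62.7]
```

View pics/w24.png

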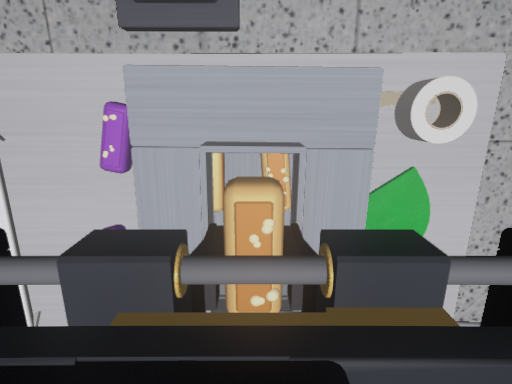

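```bash
python3 -m pendant '[[25,[1,0,-1],[0,0,0]],[60,[1,0,-1],[0,0,0]],[60,[1,0,-1],[0,0,0]],[60,[1,0,-1],[0,0,0]],[60,[1,0,-1],[0,0,0]],[60,[1,0,-1],[0,0,0]],[60,[1,0,-1],[0,0,0]],[60,[1,0,-1],[0,0,0]]]'; python3 -m pendant '[[50,[-40,0,0],[0,0,0]],[50,[-80,0,0],[0,0,0]],[50,[-80,0,0],[0,0,0]]]'; python3 bis.py wrist w25; python3 bis.py top t25;  python3 - <<'E'
from h import *
goto([.622,-.301,.22],93.7)
E
```

```text
time_s: 29.35
tool_pos: [0.4738, 0.2216, 0.204]
tool_rot: [-7.5, 90.0, 82.5]
force: [0.5, 0.4, -0.3]
grip_width: 0.059
time_s: 29.6
tool_pos: [0.477, 0.223, 0.2919]
tool_rot: [-55.5, 89.3, 34.5]
force: [1.3, -0.2, 1.6]
grip_width: 0.0517
t 29.6 pos [0.477, 0.223, 0.2919] x [0.011, 0.007, -1.0] zjaw deg 90.0 F [1.3, -0.2, 1.6] w 51.7 q [-42.1, 0.8, 14.5, 94.4, -0.3, 84.1, 62.4]
purple 0.8 px 140 127 ctr [434.   64.7] size [29. 75.] axis -11.7 z 0.0267
BISC 0.75 px 268 159 ctr [479.9 245.6] size [30. 77.] axis -1.1 z 0.0358
BISC 0.56 px 232 159 ctr [466.8 196.2] size [28. 53.] axis -0.6 z 0.0366
few 222.25 137.0 0.0333008738399527 bgr [78, 90, 107]
few 278.1871609403255 289.40370705244123 0.21526292051666412 bgr [145, 137, 134]
t 29.7 pos [0.4748, 0.222, 0.286] x [0.004, 0.003, -1.0] zjaw deg 90.0 F [-0.2, -0.8, -0.8] w 50.7 q [-42.1, 1.0, 14.4, 94.9, -0.3, 83.9, 62.4]
t 29.7 pos [0.4748, 0.222, 0.286] x [0.004, 0.003, -1.0] zjaw deg 90.0 F [-0.2, -0.8, -0.8] w 50.7 q [-42.1, 1.0, 14.4, 94.9, -0.3, 83.9, 62.4]
purple 0.77 px 241 241 ctr [434.2  62.1] size [28. 74.] axis -12.8 z 0.0278
purple 0.52 px 244 198 ctr [584.2  47.7] size [76. 29.] axis 16.8 z 0.0276
BISC 0.45 px 341 183 ctr [ 623.  -301.1] size [77. 32.] axis 3.3 z 0.0307
BISC 0.36 px 188 238 ctr [446.  243.6] size [28. 14.] axis 87.7 z 0.0352
t 29.8 pos [0.4734, 0.2214, 0.2831] x [-0.001, 0.0, -1.0] zjaw deg 90.0 F [0.1, -0.1, 0.3] w 50.2 q [-42.1, 1.1, 14.4, 95.2, -0.3, 83.9, 62.4]
shift [62.9, -148.5, -522.4] dist 546.7
turn [-0.064, 0.0, -0.001] deg 3.7
turn [3.077, -0.002, -0.0] deg 176.3
```

View pics/w25.png

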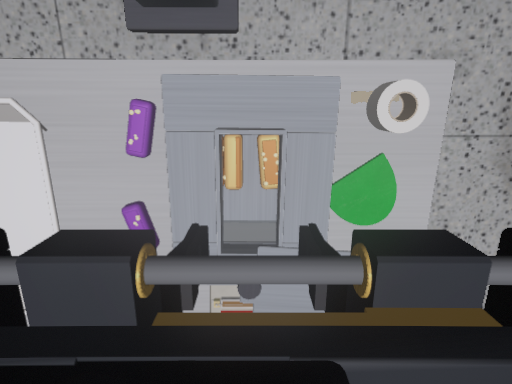

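```bash
python3 -m pendant '[[50,[0,-11,-38],[0,0,0]],[50,[0,-22,-76],[0,0,0]],[50,[0,-33,-114],[0,0,0]],[50,[5,-44,-152],[0,0,0]],[50,[10,-55,-190],[0,0,0]],[50,[15,-66,-228],[0,0,0]],[50,[20,-77,-266],[0,0,0]],[50,[30,-88,-304],[-0.02,0,0]],[50,[40,-99,-342],[-0.04,0,0]],[50,[50,-110,-380],[-0.06,0,0]]]'; python3 -m pendant '[[50,[10,-10,-36],[0,0,0]],[50,[20,-20,-72],[0,0,0]],[50,[30,-30,-108],[0,0,0]],[52,[40,-38,-142],[0,0,0]],[52,[75,-38,-142],[0,0,0]],[52,[110,-38,-142],[0,0,0]],[52,[110,-38,-142],[0,0,0]],[52,[110,-38,-142],[0,0,0]],[52,[110,-38,-142],[0,0,0]]]';python3 bis.py wrist w26;  python3 - <<'E'
from h import *
goto([.6225,-.3005,.02],93.6)
E
```

```text
time_s: 30.63
tool_pos: [0.5833, -0.1599, 0.2317]
tool_rot: [54.9, 89.9, 148.5]
force: [0.6, 0.3, 0.4]
grip_width: 0.05
time_s: 31.38
tool_pos: [0.6308, -0.2975, 0.1245]
tool_rot: [-49.5, 90.0, 44.0]
force: [0.1, 0.7, 0.2]
grip_width: 0.052
t 31.3833 pos [0.6308, -0.2975, 0.1245] x [0.001, 0.001, -1.0] zjaw deg 93.5 F [0.1, 0.7, 0.2] w 52.0 q [-1.9, 30.1, 35.3, 82.9, -17.7, 72.5, 128.5]
BISC 0.91 px 249 181 ctr [ 624.4 -300.9] size [78. 31.] axis 4.1 z 0.0311
t 31.4833 pos [0.6318, -0.298, 0.1263] x [0.004, -0.001, -1.0] zjaw deg 93.5 F [0.3, 0.2, 0.4] w 51.6 q [-1.9, 30.0, 35.3, 82.9, -17.7, 72.5, 128.5]
shift [106.3, 9.8, -1.9] dist 106.7
turn [-0.002, -0.001, 0.004] deg 0.2
turn [3.14, 0.006, 0.001] deg 179.9
```

View pics/w26.png

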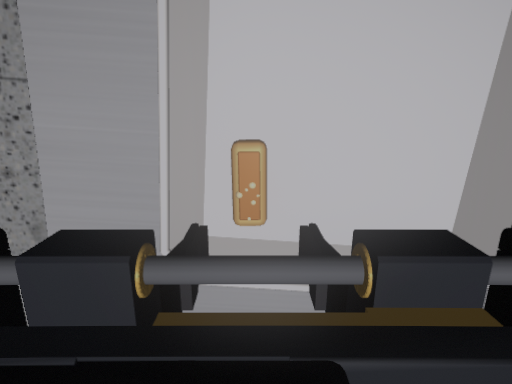

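```bash
python3 -m pendant '[[52,[35,8,-2],[-0.005,0,0]],[52,[70,8,-2],[-0.005,0,0]],[52,[98,8,-2],[-0.005,0,0.003]],[52,[106,8,-2],[-0.005,0,0.003]],[52,[106,8,-2],[-0.005,0,0.003]],[52,[106,8,-2],[-0.005,0,0.003]]]';  python3 - <<'E'
from h import *
state();goto([.624,-.3007,.006],93.8)
E
```

```text
time_s: 31.98
tool_pos: [0.624, -0.3007, 0.0198]
tool_rot: [156.6, 90.0, -109.6]
force: [-1.0, -0.6, 0.6]
grip_width: 0.0518
t 31.9833 pos [0.624, -0.3007, 0.0198] x [-0.0, -0.001, -1.0] zjaw deg 93.8 F [-1.0, -0.6, 0.6] w 51.8 q [-0.4, 35.0, 33.1, 88.7, -20.7, 62.5, 131.4]
shift [13.8, -0.0, -0.0] dist 13.8
turn [-0.001, -0.001, -0.0] deg 0.0
turn [3.141, -0.0, 0.001] deg 180.0
```

```bash
python3 -m pendant '[[52,[8,0,0],[0,0,0]],[52,[14,0,0],[0,0,0]],[52,[14,0,0],[0,0,0]],[25,[14,0,0],[0,0,0]],[25,[14,0,0],[0,0,0]],[25,[14,0,0],[0,0,0]],[25,[14,0,0],[0,0,0]],[25,[14,0,0],[0,0,0]],[25,[14,0,0],[0,0,0]],[25,[14,0,0],[0,0,0]]]' 30; python3 -m pendant '[[25,[0,0,0],[0,0,0]],[25,[-20,0,0],[0,0,0]],[25,[-55,0,0],[0,0,0]],[25,[-95,0,0],[0,0,0]],[25,[-130,0,0],[0,0,0]],[25,[-130,0,0],[0,0,0]]]'
python3 - <<'E'
from h import *
d=cam("wrist"); cv2.imwrite("pics/w27.png",d["image"]);state();goto([.474,.2217,.262],90)
E
```

```text
time_s: 32.82
tool_pos: [0.6227, -0.3004, 0.004]
tool_rot: [79.5, 89.9, 173.2]
force: [-0.4, -0.1, 1.9]
grip_width: 0.0317
time_s: 33.32
tool_pos: [0.6267, -0.3028, 0.1423]
tool_rot: [-119.0, 89.4, -25.2]
force: [1.1, -2.6, 1.5]
grip_width: 0.0319
t 33.3667 pos [0.6253, -0.3019, 0.1386] x [0.005, -0.002, -1.0] zjaw deg 93.7 F [0.6, 0.2, -0.9] w 31.4 q [-2.0, 28.9, 35.8, 82.9, -17.2, 73.3, 129.0]
shift [-125.4, 116.3, 532.0] dist 558.8
turn [0.065, -0.003, 0.005] deg 3.7
turn [-3.076, -0.008, -0.004] deg 176.3
```

View pics/w27.png

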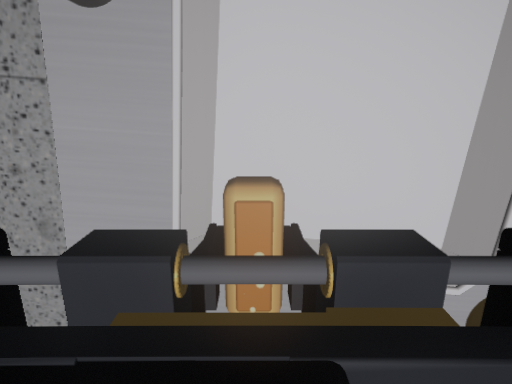

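```bash
python3 -m pendant '[[25,[-25,5,28],[0,0,0]],[25,[-50,11,58],[0,0,0]],[25,[-75,18,90],[0,0,0]],[25,[-100,26,122],[0.03,0,0]],[25,[-122,34,156],[0.06,0,0]],[25,[-125,42,194],[0.065,0,0]],[25,[-125,50,232],[0.065,0,0]],[25,[-125,59,270],[0.065,0,0.004]],[25,[-125,67,308],[0.065,0,0.004]],[25,[-125,75,346],[0.065,0,0.004]]]'
python3 - <<'E'
from h import *
state();goto([.474,.2217,.262],90)
E
```

```text
time_s: 34.2
tool_pos: [0.5242, 0.042, 0.2577]
tool_rot: [87.6, 89.5, 177.7]
force: [1.4, 0.3, -0.9]
grip_width: 0.0319
t 34.2 pos [0.5242, 0.042, 0.2577] x [-0.009, 0.0, -1.0] zjaw deg 90.0 F [1.4, 0.3, -0.9] w 31.9 q [-34.1, 2.1, 27.6, 97.2, -1.0, 81.5, 83.7]
shift [-3.8, 50.1, 179.7] dist 186.6
turn [0.001, 0.0, -0.009] deg 0.5
turn [-3.141, 0.014, 0.001] deg 180.0
```

```bash
python3 -m pendant '[[25,[0,10,36],[0,0,0]],[25,[0,20,72],[0,0,0]],[25,[0,30,108],[0,0,-0.007]],[25,[0,40,144],[0,0,-0.007]],[25,[0,50,179],[0,0,-0.007]],[25,[0,50,179],[0,0,-0.007]],[25,[0,50,179],[0,0,-0.007]],[25,[0,50,179],[0,0,-0.007]]]'
python3 - <<'E'
from h import *
d=cam("wrist"); cv2.imwrite("pics/w28.png",d["image"]);state();goto([.474,.2217,.204],90)
E
```

```text
time_s: 34.87
tool_pos: [0.4754, 0.2183, 0.2582]
tool_rot: [134.1, 89.9, -135.8]
force: [0.0, -0.7, -0.1]
grip_width: 0.0318
t 34.9167 pos [0.4759, 0.2175, 0.2586] x [-0.001, -0.001, -1.0] zjaw deg 89.9 F [-0.0, -1.1, -0.2] w 31.6 q [-44.7, 1.5, 17.6, 97.5, -0.4, 81.1, 62.9]
shift [54.6, 1.8, 4.2] dist 54.8
turn [-0.001, -0.001, -0.001] deg 0.1
turn [3.14, -0.002, 0.002] deg 179.9
```

View pics/w28.png

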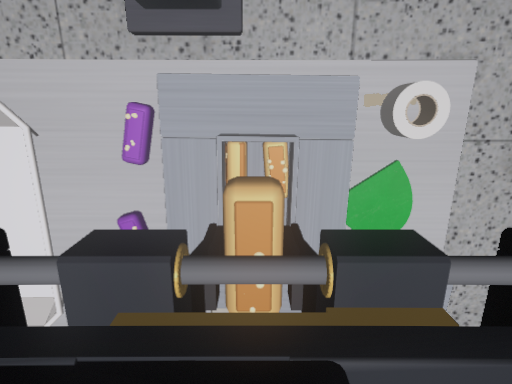

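```bash
python3 -m pendant '[[25,[30,2,3],[0,0,0]],[25,[50,2,3],[0,0,0]],[25,[55,2,3],[0,0,0]],[25,[55,2,3],[0,0,0]],[25,[55,2,3],[0,0,0]]]'
python3 - <<'E'
from h import *
d=cam("wrist"); cv2.imwrite("pics/w29.png",d["image"]);state()
E
```

```text
time_s: 35.33
tool_pos: [0.4745, 0.2211, 0.2052]
tool_rot: [-49.6, 89.9, 40.3]
force: [-0.0, -0.1, 0.0]
grip_width: 0.0314
t 35.3833 pos [0.4748, 0.2216, 0.2058] x [0.002, 0.001, -1.0] zjaw deg 89.9 F [-0.3, 0.8, 0.3] w 31.8 q [-44.7, 2.9, 17.4, 102.2, -0.9, 74.9, 62.9]
```

View pics/w29.png

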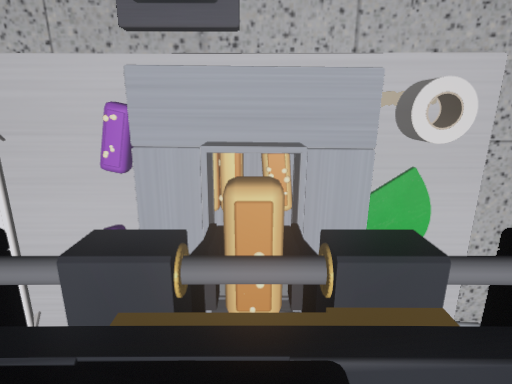

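```bash
python3 -m pendant '[[25,[1,0,0],[0,0,0]],[60,[1,0,0],[0,0,0]],[60,[1,0,0],[0,0,0]],[60,[1,0,0],[0,0,0]],[60,[1,0,0],[0,0,0]],[60,[1,0,0],[0,0,0]],[60,[1,0,0],[0,0,0]],[60,[1,0,0],[0,0,0]]]'; python3 -m pendant '[[60,[-40,0,0],[0,0,0]],[80,[-80,0,0],[0,0,0]],[80,[-110,0,0],[0,0,0]],[80,[-110,-60,0],[0,0,0]],[80,[-110,-85,0],[0,0,0]],[80,[-110,-85,0],[0,0,0]],[80,[-110,-85,0],[0,0,0]],[80,[-110,-85,0],[0,0,0]]]'; python3 bis.py wrist w30; python3 bis.py top t30; python3 bis.py scene s30
```

```text
time_s: 36.05
tool_pos: [0.4738, 0.2221, 0.2035]
tool_rot: [-16.4, 90.0, 73.7]
force: [0.0, 0.4, -0.7]
grip_width: 0.0594
time_s: 36.72
tool_pos: [0.5583, 0.222, 0.3127]
tool_rot: [104.9, 89.9, -165.1]
force: [-0.7, -0.3, 0.1]
grip_width: 0.0799
t 36.7167 pos [0.5583, 0.222, 0.3127] x [-0.002, -0.0, -1.0] zjaw deg 90.0 F [-0.7, -0.3, 0.1] w 79.9 q [-41.6, 10.9, 20.6, 81.7, -3.8, 88.1, 68.8]
purple 0.83 px 142 71 ctr [434.6  63.7] size [28. 75.] axis -13.0 z 0.0267
BISC 0.73 px 268 102 ctr [479.3 244.6] size [80. 26.] axis 1.4 z 0.0354
purple 0.58 px 142 174 ctr [584.8  49.8] size [75. 28.] axis 16.4 z 0.0267
few 333.4131299734748 196.26053639846742 0.21522730205357857 bgr [140, 133, 129]
t 36.8167 pos [0.5578, 0.2223, 0.3139] x [-0.0, 0.001, -1.0] zjaw deg 90.1 F [0.3, -0.4, -0.0] w 80.0 q [-41.6, 10.8, 20.6, 81.8, -3.8, 88.1, 68.8]
t 36.8167 pos [0.5578, 0.2223, 0.3139] x [-0.0, 0.001, -1.0] zjaw deg 90.1 F [0.3, -0.4, -0.0] w 80.0 q [-41.6, 10.8, 20.6, 81.8, -3.8, 88.1, 68.8]
purple 0.73 px 241 240 ctr [434.2  61.8] size [30. 71.] axis -12.6 z 0.0278
purple 0.44 px 244 198 ctr [583.6  48.1] size [75. 31.] axis 18.3 z 0.0274
t 36.9167 pos [0.5579, 0.2223, 0.3144] x [0.001, 0.002, -1.0] zjaw deg 90.1 F [0.5, -0.2, 0.2] w 79.9 q [-41.6, 10.7, 20.6, 81.8, -3.8, 88.1, 68.9]
t 36.9167 pos [0.5579, 0.2223, 0.3144] x [0.001, 0.002, -1.0] zjaw deg 90.1 F [0.5, -0.2, 0.2] w 79.9 q [-41.6, 10.7, 20.6, 81.8, -3.8, 88.1, 68.9]
purple 0.63 px 239 215 ctr [580.3  42.5] size [78. 29.] axis 16.2 z 0.0287
purple 0.48 px 212 231 ctr [430.1  58. ] size [30. 69.] axis -8.1 z 0.0277
t 37.0167 pos [0.5581, 0.2223, 0.3144] x [0.001, 0.002, -1.0] zjaw deg 90.1 F [-0.2, -0.3, -0.0] w 79.8 q [-41.6, 10.8, 20.6, 81.8, -3.8, 88.1, 68.9]
```

View pics/w30.png

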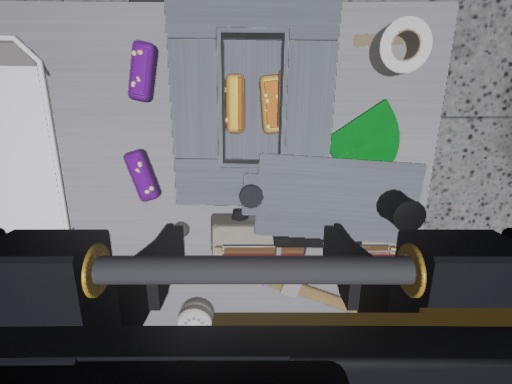

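View pics/s30.png

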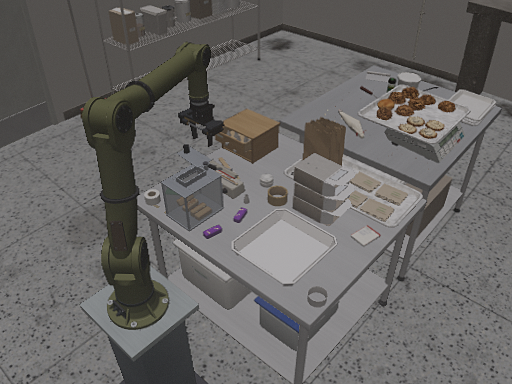

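View pics/t30.png

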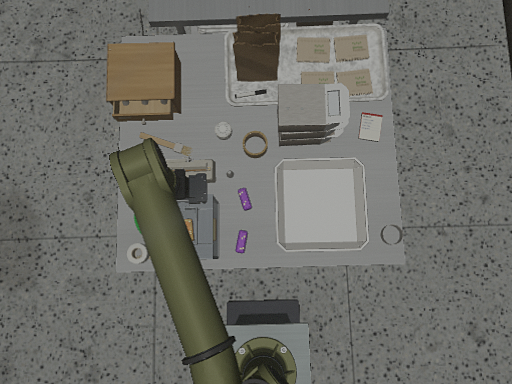

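Run:
```python
import cv2
im=cv2.imread("pics/s30.png")[160:235,150:235]; cv2.imwrite("pics/s30c.png",cv2.resize(im,(680,600),interpolation=cv2.INTER_CUBIC))
from h import *
d=cam("wrist"); vv,uu=np.mgrid[100:260,330:470]; P=px2w(d,uu.ravel(),vv.ravel()); k=(abs(P[:,2]-.248)<.004)&(P[:,1]>.30); print("knob",k.sum(),P[k].mean(0), P[k].min(0),P[k].max(0))
```

```text
knob 808 [0.56877434 0.3490414  0.24834384] [0.55634656 0.33669756 0.24404295] [0.58173792 0.36332963 0.25075494]
```

View pics/s30c.png

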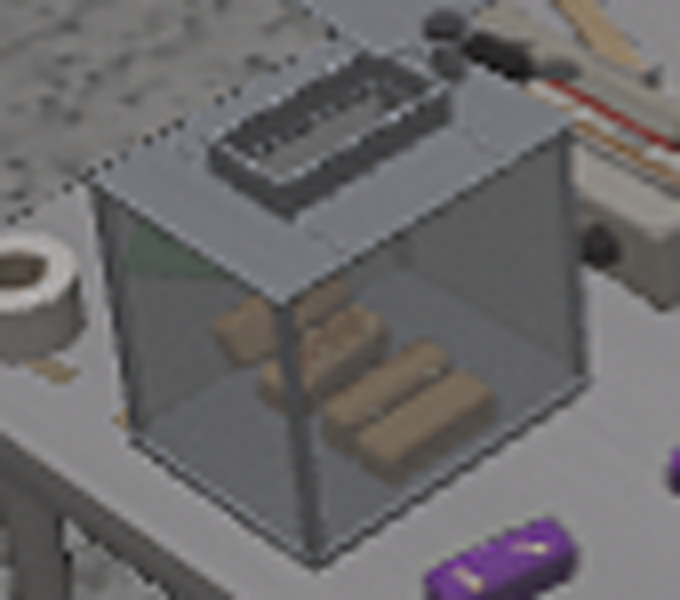

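```bash
python3 - <<'E'
from h import *
goto([.569,.349,.29],-4)
E
python3 -m pendant '[[87,[0,-2,20],[0.12,0,0]],[87,[0,-4,40],[0.24,0,0]],[87,[0,-6,60],[0.36,0,0]],[87,[0,-8,80],[0.48,0,0]],[87,[0,-10,100],[0.6,0,0]],[87,[0,-11,127],[0.72,0,0]],[87,[0,-11,127],[0.84,0,0]],[87,[0,-11,127],[0.96,0,0]],[87,[0,-11,127],[1.08,0,0]],[87,[0,-11,127],[1.2,0,0]]]';python3 -m pendant '[[87,[0,0,0],[0.12,0,0]],[87,[0,0,0],[0.24,0,0]],[87,[0,0,0],[0.36,0,0]],[87,[0,0,0],[0.44,0,0]],[87,[0,0,0],[0.44,0,0]],[87,[0,0,0],[0.44,0,0]]]'
python3 - <<'E'
from h import *
d=cam("wrist"); cv2.imwrite("pics/w31.png",d["image"]); vv,uu=np.mgrid[100:260,160:330]; P=px2w(d,uu.ravel(),vv.ravel()); k=(abs(P[:,2]-.248)<.004)&(P[:,1]>.30); print("knob",k.sum(),P[k].mean(0), P[k].min(0),P[k].max(0))
state(); goto([.569,.349,.212],-4)
E
```

```text
shift [24.5, -10.8, 126.7] dist 129.5
turn [1.641, 0.002, -0.001] deg 94.1
turn [-1.5, 0.001, 0.002] deg 85.9
time_s: 37.9
tool_pos: [0.5694, 0.3493, 0.3138]
tool_rot: [52.3, 90.0, 73.3]
force: [-0.1, -0.1, 0.1]
grip_width: 0.087
time_s: 38.4
tool_pos: [0.5695, 0.3492, 0.3138]
tool_rot: [79.0, 89.9, 75.2]
force: [0.5, 0.7, 0.2]
grip_width: 0.087
knob 835 [0.57027037 0.35082255 0.24837871] [0.55691281 0.33723044 0.24458214] [0.58335149 0.36366185 0.25024812]
t 38.45 pos [0.5695, 0.3491, 0.3138] x [0.0, 0.001, -1.0] zjaw deg -3.8 F [-0.3, -0.8, 0.7] w 87.2 q [-55.1, 20.6, 29.9, 71.5, -10.2, 90.4, -30.7]
shift [101.8, -0.3, -0.5] dist 101.8
turn [0.003, 0.0, -0.001] deg 0.2
turn [-3.138, 0.001, 0.0] deg 179.8
```

View pics/w31.png

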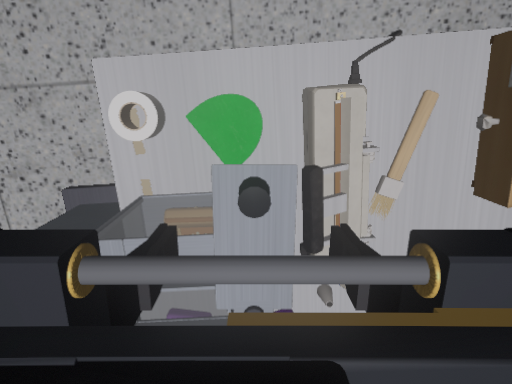

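```bash
python3 -m pendant '[[60,[30,-1,0],[0,0,0]],[60,[60,-1,0],[0,0,0]],[60,[60,-1,0],[0,0,0]],[60,[80,-1,0],[0,0,0]],[60,[93,-1,0],[0,0,0]],[60,[100,-1,0],[0,0,0]],[60,[100,-1,0],[0,0,0]],[22,[100,-1,0],[0,0,0]],[22,[100,-1,0],[0,0,0]],[22,[100,-1,0],[0,0,0]]]' 10; python3 -m pendant '[[22,[0,0,0],[0,0,0]],[22,[0,0,0],[0,0,0]],[22,[0,0,0],[0,0,0]],[22,[0,0,0],[0,0,0]],[22,[0,0,0],[0,0,0]],[22,[0,0,0],[0,0,0]]]'
python3 - <<'E'
from h import *
state()
o,t,r=tool(); C=np.array([.5605,.2195,t[2]]); v=t-C; print(np.linalg.norm(v), np.arctan2(v[1],-v[0]))
th0=np.arctan2(v[1],-v[0])
for th in th0-.115*np.arange(1,9):
    p=C+.13*np.array([-np.cos(th),np.sin(th),0]); 
    print(round(th,2),round(th-th0,3),(r.inv().apply(p-t)*1000).round(0))
E
```

```text
time_s: 39.28
tool_pos: [0.5703, 0.3484, 0.2149]
tool_rot: [47.0, 89.9, 43.1]
force: [0.5, 0.1, -0.1]
grip_width: 0.0471
time_s: 39.78
tool_pos: [0.5699, 0.3481, 0.2139]
tool_rot: [57.0, 89.9, 53.0]
force: [0.0, -0.6, 1.1]
grip_width: 0.0264
t 39.7833 pos [0.5699, 0.3481, 0.2139] x [0.001, 0.001, -1.0] zjaw deg -4.0 F [0.0, -0.6, 1.1] w 26.4 q [-55.5, 21.9, 29.2, 81.3, -10.7, 79.5, -30.1]
0.12895789871030452 1.643619742796047
1.53 -0.115 [ -0.   0. -15.]
1.41 -0.23 [ -0.  -2. -30.]
1.3 -0.345 [ -0.  -6. -44.]
1.18 -0.46 [ -0. -12. -58.]
1.07 -0.575 [ -0. -20. -71.]
0.95 -0.69 [ -0. -28. -83.]
0.84 -0.805 [ -0. -38. -94.]
0.72 -0.92 [  -0.  -50. -104.]
```

```bash
python3 -m pendant '[[22,[0,0,-15],[-0.115,0,0]],[22,[0,-2,-30],[-0.23,0,0]],[22,[0,-6,-44],[-0.345,0,0]],[22,[0,-12,-58],[-0.46,0,0]],[22,[0,-20,-71],[-0.575,0,0]],[22,[0,-28,-83],[-0.69,0,0]],[22,[0,-38,-94],[-0.805,0,0]],[22,[0,-50,-104],[-0.92,0,0]],[22,[0,-50,-104],[-0.92,0,0]]]'
python3 - <<'E'
from h import *
state()
o,t,r=tool(); C=np.array([.5605,.2195,t[2]]); v=t-C; print(np.linalg.norm(v), np.arctan2(v[1],-v[0]))
th0=np.arctan2(v[1],-v[0])
for th in list(th0-.115*np.arange(1,8)):
    p=C+.13*np.array([-np.cos(th),np.sin(th),0]); 
    print(round(th,2),round(th-th0,3),(r.inv().apply(p-t)*1000).round(0))
E
```

```text
time_s: 40.53
tool_pos: [0.4624, 0.3026, 0.2139]
tool_rot: [-71.6, 90.0, -22.8]
force: [3.0, -2.7, -1.6]
grip_width: 0.0261
t 40.5333 pos [0.4624, 0.3026, 0.2139] x [0.001, -0.0, -1.0] zjaw deg 48.8 F [3.0, -2.7, -1.6] w 26.1 q [-56.4, 6.4, 22.1, 97.9, -2.4, 76.2, 15.0]
0.12851470072812393 0.7027229649366213
0.59 -0.115 [ -0.   0. -15.]
0.47 -0.23 [ -0.  -2. -30.]
0.36 -0.345 [ -0.  -7. -44.]
0.24 -0.46 [ -0. -13. -58.]
0.13 -0.575 [ -0. -21. -70.]
0.01 -0.69 [  0. -30. -82.]
-0.1 -0.805 [  0. -40. -93.]
```

```bash
python3 -m pendant '[[22,[0,0,-15],[-0.115,0,0]],[22,[0,-2,-30],[-0.23,0,0]],[22,[0,-7,-44],[-0.345,0,0]],[22,[0,-13,-58],[-0.46,0,0]],[22,[0,-21,-70],[-0.575,0,0]],[22,[0,-28,-79],[-0.66,0,0]],[22,[0,-31,-83],[-0.69,0,0]],[22,[0,-31,-83],[-0.69,0,0]],[22,[0,-31,-83],[-0.69,0,0]]]'
python3 - <<'E'
from h import *
state()
o,t,r=tool(); C=np.array([.5605,.2195,t[2]]); v=t-C; print(np.linalg.norm(v), np.arctan2(v[1],-v[0]))
E
```

```text
time_s: 41.28
tool_pos: [0.4321, 0.2229, 0.2138]
tool_rot: [-57.4, 89.9, 30.7]
force: [2.5, -1.1, 0.9]
grip_width: 0.0266
t 41.2833 pos [0.4321, 0.2229, 0.2138] x [0.002, 0.001, -1.0] zjaw deg 88.1 F [2.5, -1.1, 0.9] w 26.6 q [-53.9, -2.6, 22.9, 106.4, 1.0, 75.9, 56.9]
0.12846528103137947 0.02643308589690603
```

```bash
python3 -m pendant '[[22,[0,1,-2],[0,0,0]],[22,[0,1,-4],[0,0,0]],[22,[0,1,-4],[0,0,0]],[22,[0,1,-4],[0,0,0]]]'; python3 -m pendant '[[60,[0,0,0],[0,0,0]],[60,[0,0,0],[0,0,0]],[60,[0,0,0],[0,0,0]],[60,[0,0,0],[0,0,0]],[60,[0,0,0],[0,0,0]],[60,[0,0,0],[0,0,0]],[60,[-35,0,0],[0,0,0]],[60,[-75,0,0],[0,0,0]],[60,[-100,0,0],[0,0,0]],[60,[-100,0,0],[0,0,0]]]'
python3 - <<'E'
from h import *
state()
d=cam("wrist"); cv2.imwrite("pics/w32.png",d["image"]); vv,uu=np.mgrid[100:260,160:360]; P=px2w(d,uu.ravel(),vv.ravel()); k=(abs(P[:,2]-.248)<.004); print("knob",k.sum(),P[k].mean(0), P[k].min(0),P[k].max(0))
E
```

```text
time_s: 41.62
tool_pos: [0.4319, 0.2211, 0.2139]
tool_rot: [-51.2, 89.6, 37.1]
force: [7.2, 4.5, -3.1]
grip_width: 0.0264
time_s: 42.45
tool_pos: [0.4322, 0.2197, 0.3195]
tool_rot: [-48.0, 89.4, 40.3]
force: [0.2, 0.9, -0.9]
grip_width: 0.0599
t 42.45 pos [0.4322, 0.2197, 0.3195] x [0.008, 0.007, -1.0] zjaw deg 88.3 F [0.2, 0.9, -0.9] w 59.9 q [-54.2, -5.2, 22.5, 96.7, 1.9, 87.6, 56.5]
knob 804 [0.43051517 0.2221498  0.24846845] [0.41729245 0.20921962 0.24577758] [0.44435079 0.23514415 0.2510767 ]
```

View pics/w32.png

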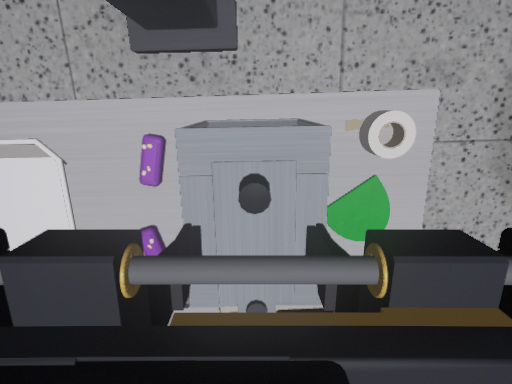

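```bash
python3 -m pendant '[[60,[-20,-30,-20],[0,0,0]],[60,[-40,-55,-45],[0,0,0]],[60,[-50,-70,-80],[0,0,0]],[60,[-50,-80,-118],[0,0,0]],[60,[-50,-80,-157],[0,0,0]],[60,[-50,-80,-196],[0,0,0]],[60,[-50,-80,-236],[0,0,0]],[60,[-50,-80,-236],[0,0,0]],[60,[-50,-80,-236],[0,0,0]],[60,[-50,-80,-236],[0,0,0]]]'
python3 - <<'E'
from h import *
state()
d=cam("top"); im=d["image"]; cv2.imwrite("pics/t33.png",cv2.resize(im[180:280,120:240],(720,600),interpolation=cv2.INTER_CUBIC))
s=cam("scene"); cv2.imwrite("pics/s33.png",cv2.resize(s["image"][150:240,140:250],(733,600),interpolation=cv2.INTER_CUBIC))
vv,uu=np.mgrid[150:290,110:250]; P=px2w(d,uu.ravel(),vv.ravel()); k=(P[:,2]>.24)&(P[:,2]<.255); print("knob",k.sum(),P[k].mean(0))
for l in ["label_roll","tape_roll","cutter_big"]:
    for r in models.landmark_of("top",l)[:1]:
        v,u=r["centre"][0]*384,r["centre"][1]*512
        print(l,round(r["confidence"],2),round(u,1),round(v,1),px2w(d,u,v).round(3).tolist())
E
```

```text
time_s: 43.33
tool_pos: [0.5025, -0.0191, 0.3625]
tool_rot: [50.5, 89.9, 138.8]
force: [0.6, 1.4, 0.2]
grip_width: 0.06
t 43.3333 pos [0.5025, -0.0191, 0.3625] x [-0.001, 0.001, -1.0] zjaw deg 88.3 F [0.6, 1.4, 0.2] w 60.0 q [-40.6, -3.2, 38.3, 89.7, 1.9, 92.9, 86.0]
knob 63 [0.43149433 0.21984753 0.2488099 ]
label_roll 0.61 139.9 251.2 [[0.41, 0.424, 0.0]]
tape_roll 0.53 254.5 147.9 [[0.773, 0.007, 0.004]]
cutter_big 0.47 390.9 232.7 [[0.449, -0.468, -0.004]]
```

View pics/t33.png

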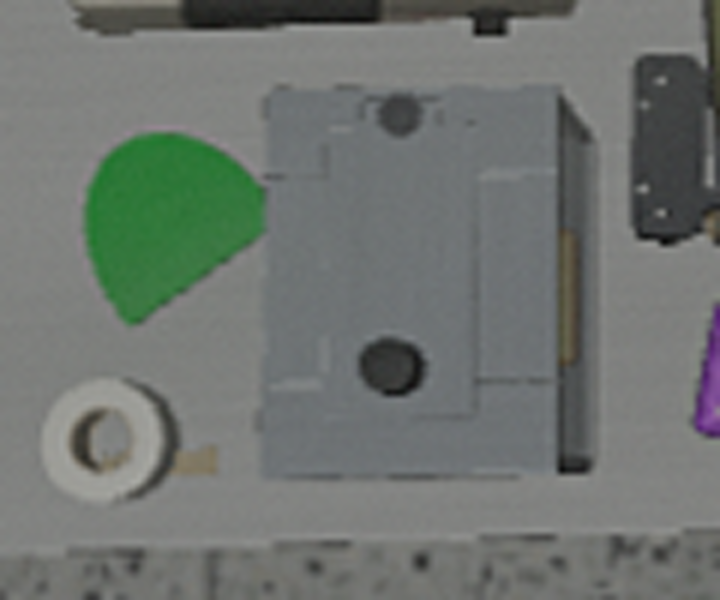

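View pics/s33.png

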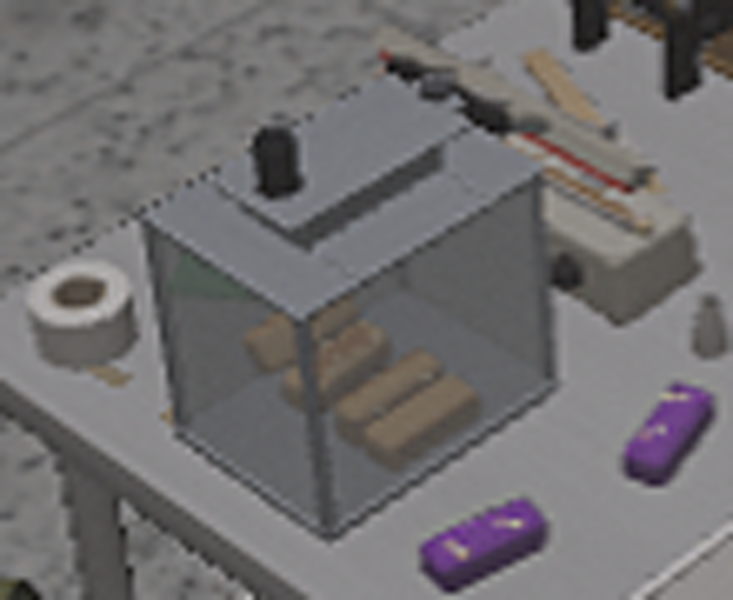

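The cover lies square over the neck: the knob is at y 0.220, in line with the pin at 0.2195. All four biscotti lie on the jar floor, and the bystanders are where they were.

Run:
```python
from h import *
print(env.sign_off())
```

```text
the job is handed in; nothing more can be done
None
```

I swung the cover open to about 1.64 rad, dropped all four biscotti found in the bin through the neck, swung the cover shut to its stop, and handed the job in at about 43 s.

**Last checks:**
- The scene camera shows four bars lying in the jar, and the bin is empty.
- The cover knob lines up with the pin to within about 0.02 rad of shut.
- The fingers are open and the arm is clear.
- The label roll, tape roll and ring cutter read within about 1 cm of their starting places, within the detector's scatter. The two purple look-alikes were left where they stood.

**What failed or disagreed:**
- **Fingertip position:** the tips really sit about 27 mm further back than `env.tip_reach` says. My first grip on the knob closed on top of it with about 7 N and dragged the cover to about 0.26 rad. I measured the offset in the wrist and scene pictures, corrected for it, and every later grasp held.
- **Knob position at the end:** the wrist camera read the knob's y as 0.222 and the top camera as 0.220. Both are well inside the 0.1 rad tolerance.

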